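# Gauge a returned trailer pin: go, then no-go

### The arm

A 6-joint arm with a two-finger parallel gripper is mounted at the origin on the work surface. World frame = base frame: x ahead of the robot, y to its left, z up, the work surface at z = 0. Lengths are in m, angles in degrees, forces in N, time in s.
With the tool pointing down it reaches from about 0.35 to 0.775 m from the base axis. Payload 7.3 kg.
Tool frame: the origin (TCP) lies midway between the tips of the shut fingers; the grasp point (between the pads) lies 19 mm behind it (bot.grip_point_offset is the distance from the TCP to the grasp point, in m); z points along the fingers, y is the direction in which the jaws open and shut (so a half turn about z gives the same grasp; the last joint's range is limited). The gripper opens to 92 mm and grips with 3 to 60 N. Pads are 19 mm wide; open, the fingers measure 130 mm over their backs; the gripper's body (75 mm by 190 mm) begins 47 mm behind the grasp point.
Start: joints at [-83.824, 19.595, 87.324, -0, 73.075, -8.365], TCP at [0.132, -0.508, 0.227] pointing down, gripper open.
Joint ranges: [-145.02, 145.02], [-44.19, 115.74], [2.07, 154.8], [-57.11, 237.11], [16.16, 152.29], [-177.93, 177.93]. Speed limits (degrees/s): [147.25, 147.25, 180, 180, 180, 180].

### API

Orientations are given as a 3x3 rotation matrix whose columns are the frame's x, y, z axes.
In Python, from plant import bot, read_camera, spot_in, regions_of gives the robot as it stands. The module is installed in compiled form; this text tells all that it offers.
- The arm moves only by the tool play_rows, never from a script. Its argument "steps" is a list of rows, each a list of 3 entries, a list of its own where there are three numbers: the opening, from 0 (shut) to 1 (fully open), then the shift along the tool's x, y, z in units of 50 mm (1.0 is 50 mm), then the turn about the tool's z in units of 6 degrees (1.0 is 6 degrees). In form: [[fingers, [tx, ty, tz], yaw], ...]. A call has 1 to 5 rows; each row is the pose to reach, as a shift and turn from the pose commanded when the call began, along the tool's axes at that moment; what a row does not reach only later rows make up. A row lasts 1/10 s, in which the tool goes at most 50 mm and 8.59 degrees, less where a joint would pass 70% of its speed; a pose out of reach is approached as far as the arm can. A call with a gripper value outside its range is refused whole. The fingers move at their own pace and stop on an object; "squeeze" is the grip in N (left out, the last holds). Time passes only in rows, so rows that repeat a pose let the fingers close. It gives the time, the measured TCP pose, the force and the opening at its end, in the units of the state.
- bot.get_state(): the state, without advancing time (a new reading comes with each control period).
- read_camera(name): name is "side" or "top"; returns a dict with "frame" (480x640x3 uint8, blue, green, red), "fx", "fy", "cx", "cy" (pixels), "rvec" (rotation vector, rad) and "tvec" (3), from world to camera coordinates, as OpenCV has them. Camera axes: x right, y down, z forward; pixel columns grow to the right and rows downward; lengths in m; the calibration is good to about 2 mm. A picture is of the moment at which its call begins. There is no depth.
- bot.sign_off(): hands the job in, once; it reports no verdict.
Trained networks look in a picture, given as the dict that the camera call returned (one of the last four; its "shot" number tells which), for a name from the list of things; names that differ only in an ending like _2 or _b are one class to them, and where a whole thing is asked for, a point or a joint stands for the part that bears it (a point fixed in the world has none). Each returns a list of dicts, best first, with "score" (0 to 1); they miss things now and then, are a little off and sometimes report something else, mostly with a low value. They report only what shows in the picture. A call takes as long as a camera call. They do not tell look-alikes from the thing itself.
- spot_in(picture, label): "extent" ([left, top, right, bottom] in pixels, round what is visible of it).
- regions_of(picture, label): "region" (480x640 bool, what is visible of it) and "extent" ([left, top, right, bottom] in pixels, round what is visible of it).
The state is a dict: "time": time; "q": joint angles; "joint_velocities": joint speeds; "tau": joint torques, N m; "ee_pos": TCP position; "tcp_rot": TCP orientation; "contact_force": force on the tool from outside, world axes, zero at the start; "torque": the same for the moment, N m; "grip_width": opening from 0.0 (shut) to 1.0 (fully open).
Only numpy, scipy, OpenCV 4.12 (cv2) and the standard library are available. Lean on these libraries where they do the work, as an engineer would, in place of code of your own. Each camera call takes 0.05 s, during which the arm holds its last target.

### The job

At the trailer-rental counter, take the red-headed 16 mm hitch pin out of the grey returns rack and check it for wear in the bench gap gauge: from the open mouth slide it upright along the straight anvil, through the go gap beside the brass anvil and on until the red no-go anvil stops it, and hold it bearing on both the straight anvil and the no-go anvil with a light push of about 4 N for half a second, never harder than about 5 N anywhere in the gauge. Then take the pin back out and lower it, without dropping it, into the free hole of the green ready rack and let go; leave the other pins and the tow ball alone.

Things in the scene. Friction and masses are not known exactly. Their poses are not given: they have to be found in the camera images.
- pin_red: the pin to gauge: straight steel hitch pin, shank 16 mm diameter and 108 mm long, foot chamfered 1.5 mm by 3 mm, red plastic-dipped round head on top 22 mm diameter, 6 mm thick (114 mm over all), about 0.19 kg; stands upright in a hole of the returns rack; grip it by the shank, best close under the head (about 88 mm above the foot). Origin: centre of its foot; z: along the pin towards the head
- return_rack: grey plastic block, fixed, 60 mm (its x) by 170 mm (its y) by 40 mm high, three holes 22 mm wide (2 mm chamfer) and 30 mm deep (floor 10 mm above the counter) at y = -58, 0 and +58 mm; holds the red, yellow and black pins in any order. Origin: centre of its underside
- ready_rack: green plastic block, fixed, 115 mm (its x) by 60 mm (its y) by 40 mm high, two holes 22 mm wide (2 mm chamfer) and 30 mm deep at x = -29 mm (free) and x = +29 mm (holds a pin). Origin: centre of its underside
- ready_hole (a point): centre of the mouth of the free hole in the green rack's top, 40 mm above the counter; a pin standing in the hole has its foot 30 mm below this point
- gauge: fixed-limit gap gauge: blue C-shaped frame lying level at heights 38 to 52 mm (back pads to 54 mm), fixed. Origin: on the counter, on the go gap's centre line; x: the direction a pin is pushed in, from open mouth to closed back; y: towards the straight anvil. Arms reach x = -34, y = +46 and -60 mm. Below the gap it is free down to the counter; foot begins at x = +50 mm
- straight_anvil: the steel straight anvil, fixed in the gauge: flat face at y = +8.6 mm in the gauge's frame, from x = -38 to +46 mm, heights 40 to 50 mm; mouth end rounded by 1.5 mm to x = -39.5 mm. Origin: mouth end of the face, 45 mm above the counter; axes as the gauge's. A 16 mm pin resting on it has its axis at y = +0.6 mm; it sticks out past the brass anvil, so a pin can be laid on it before the go gap
- go_gap (a point): centre of the go gap (17 mm wide), 45 mm above the counter, at x = -16 mm, y = 0 in the gauge's frame. The brass go anvil's face is at y = -8.4 mm, its corners rounded by 1.5 mm (whole anvil x = -23 to -9 mm, heights 40 to 50 mm). Behind it is a pocket open to y = -24 mm, then the no-go anvil
- no_go_anvil: the red no-go anvil, square, fixed in the gauge, 14 mm wide: face at y = -4.9 mm (no-go gap 13.5 mm) in the gauge's frame, from x = 21 to 35 mm. Origin: on the gauge's go centre line at x = 28 mm, 45 mm above the counter; axes as the gauge's
- no_go_edge (a point): the leading vertical edge of the no-go anvil, x = 21 mm, y = -4.9 mm in the gauge's frame, 45 mm above the counter; a good 16 mm pin lying on the straight anvil stops against it with its axis at x = about 15 mm in the gauge's frame
- pin_yellow: bystander: like the red pin, with a yellow head and a 13 mm shank, standing in the returns rack. Origin: centre of its foot
- pin_black: bystander: like the red pin, with a black head and a 19 mm shank, standing in the returns rack. Origin: centre of its foot
- pin_ready: bystander: a pin like the red one, already passed, standing in the far hole (x = +29 mm) of the green ready rack. Origin: centre of its foot
- tow_ball: bystander: steel bolt-on tow ball, flange 60 mm diameter, ball 50 mm, 75 mm high, 0.7 kg, standing on the counter near the robot. Origin: centre of its underside
There are look-alikes about, which are no part of the job. Leave any blue or orange look-alike of the pin_red alone.

How it is judged:
By the outcome, as a careful person would: the job done as asked, in the order asked, and still so for the second after the job is handed in, with the robot touching nothing.
It also fails if it takes over 72 s, if anything falls off the work surface, if the arm or the gripper's body presses on something with over 40 N, if the wrist force passes 120 N, or if a joint passes its speed limit or range.

## Working session

There is one attempt and no reset: what is moved stays moved. The work goes in short steps, Python scripts to look and compute and a tool call to move; the robot and the scene stay as the last step left them, time stands still between calls to the robot, and variables do not carry over. Pictures are saved under pics/ and viewed, and the job is handed in when it is done.

Besides the shell and the picture viewer there is one more tool, called after ">>>" as name(argument=value, ...) on one line, values as JSON. play_rows: Moves the arm, as the interface text tells. Its arguments: {"type":"object","properties":{"steps":{"type":"array"},"squeeze":{"type":"number"}},"required":["steps"]}

```bash
ls; mkdir -p pics; cat > h.py <<'E'
from plant import bot, read_camera, spot_in, regions_of
import numpy as np, cv2
def cam(c):
    R=cv2.Rodrigues(np.array(c["rvec"],float))[0]; t=np.array(c["tvec"],float).ravel()
    return R,t
def proj(c,P):
    R,t=cam(c); p=R@np.array(P,float)+t
    return np.array([c["fx"]*p[0]/p[2]+c["cx"],c["fy"]*p[1]/p[2]+c["cy"]])
def onz(c,uv,z):
    R,t=cam(c); d=R.T@np.array([(uv[0]-c["cx"])/c["fx"],(uv[1]-c["cy"])/c["fy"],1]); o=-R.T@t
    return o+d*(z-o[2])/d[2]
def sharp(c): return c
E
python3 - <<'E'
from h import *
for n in("top","side"):
    c=read_camera(n); cv2.imwrite(f"pics/{n}0.png",c["frame"])
    R,t=cam(c); print(n,c["fx"],c["cx"],c["cy"],-R.T@t,R[2])
    for l in["pin_red","return_rack","ready_rack","gauge","straight_anvil","no_go_anvil","pin_yellow","pin_black","pin_ready","tow_ball"]:
        for r in spot_in(c,l)[:5]: print(l,round(r["score"],2),np.round(r["extent"],1))
print(bot.get_state(),bot.grip_point_offset)
E
```

```text
pics
top 455.72105196038467 319.9490607552773 241.0788701170364 [0.43663027 0.03327983 0.89648021] [ 0.09102804  0.00157902 -0.99584708]
pin_red 0.72 [165.9 282.5 196.2 294.2]
pin_red 0.62 [193.7 225.  215.5 244.2]
pin_red 0.54 [209.4 284.2 226.  295.8]
pin_red 0.48 [190.3 178.6 220.4 199. ]
return_rack 0.85 [168.8 212.3 258.1 261.2]
return_rack 0.6 [322.3 190.4 357.9 252.1]
ready_rack 0.95 [325.  188.2 356.4 250.7]
gauge 0.72 [411.3 156.5 491.5 247. ]
straight_anvil 0.8 [444.8 200.  458.6 250.4]
no_go_anvil 0.66 [457.  208.2 469.  214.5]
no_go_anvil 0.2 [158.9 232.  189.3 250.5]
pin_yellow 0.52 [158.9 230.7 187.2 249.5]
pin_black 0.61 [223.9 219.4 246.2 239.2]
pin_ready 0.61 [161.3 235.1 188.8 250. ]
pin_ready 0.57 [336.2 189.7 348.  210.6]
tow_ball 0.61 [322.8 285.1 353.3 315.8]
side 540.1435718871603 314.8047340388604 241.08810244734804 [0.0754285  0.45146909 0.63533827] [ 0.51961984 -0.51764136 -0.67973719]
pin_red 0.79 [175.2 276.7 199.7 333.8]
pin_red 0.76 [235.9 320.6 255.7 382.1]
pin_red 0.61 [185.7 341.6 215.1 408.5]
return_rack 0.85 [130.1 284.8 247.5 394.4]
ready_rack 0.65
[... 447 characters left out ...]
-04,
        7.30739822e+01, -8.36533848e+00]), 'joint_velocities': array([ 0.06125439, -0.00745012,  0.06086343, -0.09166907, -0.04802129,
        0.00654297]), 'tau': array([ 9.94012407e-04, -4.31137955e+01, -2.44482243e+01,  7.17567606e-02,
        4.83519165e-02,  3.07869391e-05]), 'ee_pos': array([ 0.13185186, -0.50820354,  0.22673887]), 'tcp_rot': array([[ 9.67957515e-01,  2.51114018e-01, -1.56266996e-06],
       [ 2.51114016e-01, -9.67957508e-01, -1.12324529e-04],
       [-2.97188620e-05,  1.08332964e-04, -9.99999994e-01]]), 'contact_force': array([-0.09357139,  0.27692564, -0.12965956]), 'torque': array([ 0.03870466, -0.00739054, -0.0135866 ]), 'grip_width': 0.999340006619419} 0.0188
```

View pics/top0.png

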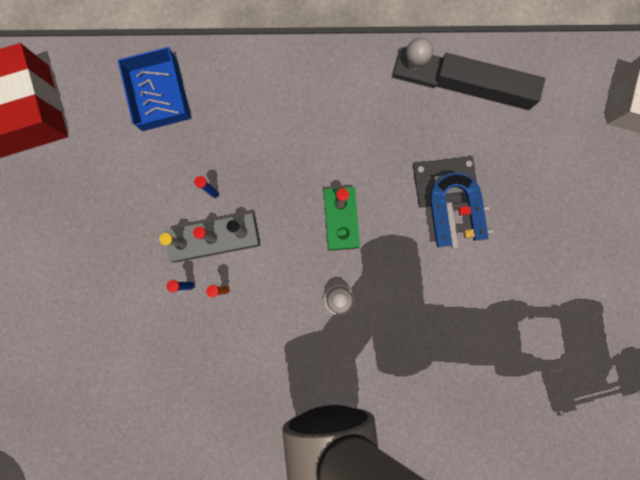

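View pics/side0.png

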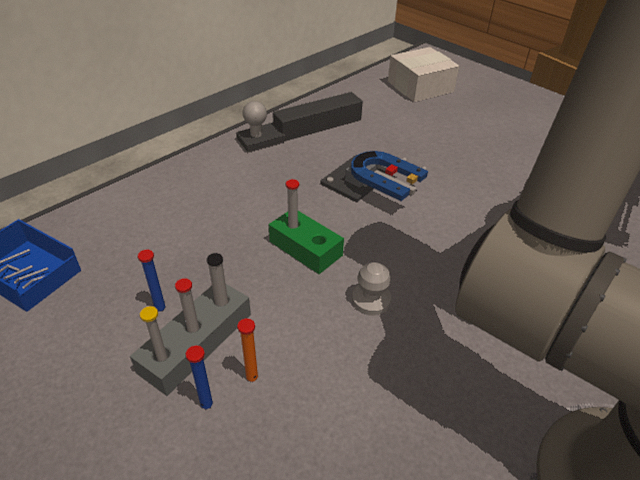

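```bash
python3 - <<'E'
import cv2
t=cv2.imread("pics/top0.png"); s=cv2.imread("pics/side0.png")
cv2.imwrite("pics/z1.png",cv2.resize(t[140:270,390:520],(780,600)[:1]*2 if 0 else (600,600),interpolation=cv2.INTER_CUBIC))
cv2.imwrite("pics/z2.png",cv2.resize(t[200:310,150:270],(720,600) if 0 else (655,600),interpolation=cv2.INTER_CUBIC))
cv2.imwrite("pics/z3.png",cv2.resize(s[140:290,250:450],(800,600),interpolation=cv2.INTER_CUBIC))
cv2.imwrite("pics/z4.png",cv2.resize(s[250:410,120:280],(600,600),interpolation=cv2.INTER_CUBIC))
E
```

```text
(no output)
```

View pics/z1.png

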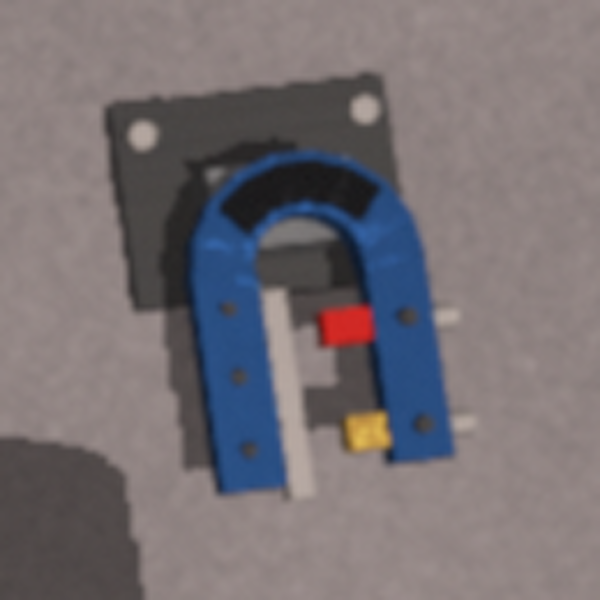

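View pics/z2.png

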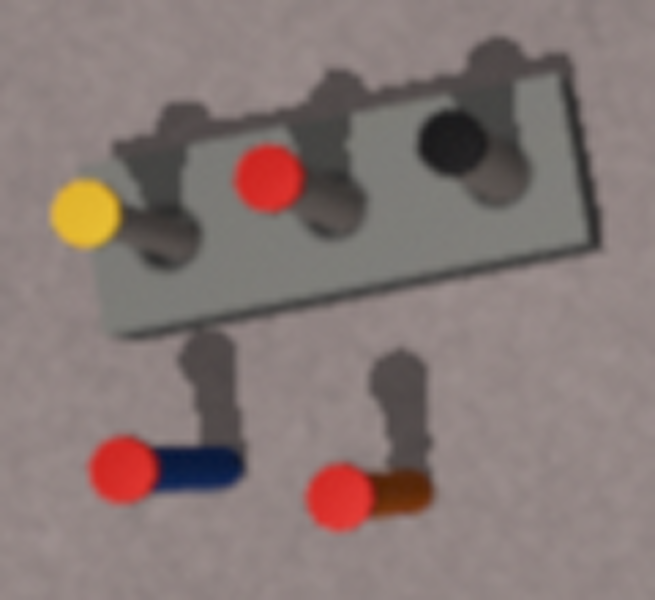

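View pics/z3.png

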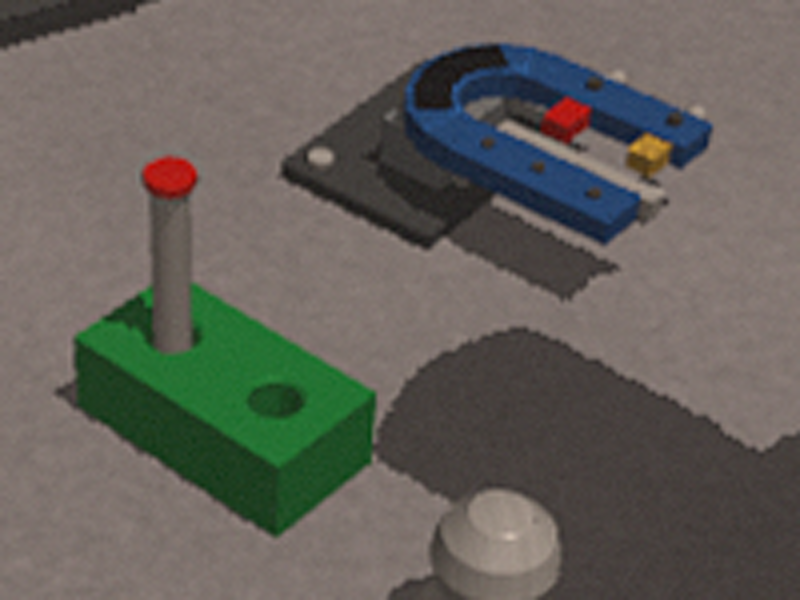

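View pics/z4.png

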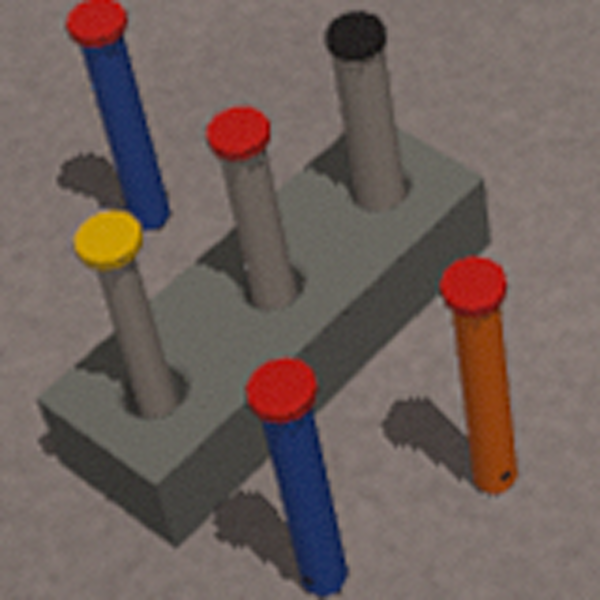

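```bash
cat > fit.py <<'E'
from h import *
from scipy.optimize import least_squares
T=read_camera("top"); S=read_camera("side")
def z1(u,v): return (u/4.615+390-.4, v/4.615+140-.4)
def z3(u,v): return (u/4+250-.4,v/4+140-.4)
pts=[(T,z1(322,347),(21,-4.9,45)),(T,z1(319,310),(35,-4.9,45)),
 (T,z1(291,290),(46,8.6,50)),(T,z1(314,492),(-38,8.6,50)),
 (T,z1(346,432),(-16,-8.4,45)),
 (T,z1(453,455),(-34,-60+12*0,52)),(T,z1(285,487),(-34,None,52)),
 (S,z3(505,122),(46,8.6,50)),(S,z3(665,196),(-38,8.6,50)),
 (S,z3(543,120),(35,-4.9,50)),(S,z3(577,125),(21,-4.9,50)),(S,z3(649,162),(-16,-8.4,50))]
# last: approximations
def w(p,q):
    c,s=np.cos(p[2]),np.sin(p[2]); x,y=q[0]/1e3,q[1]/1e3
    return (p[0]+c*x-s*y,p[1]+s*x+c*y,q[2]/1e3)
use=[a for a in pts if a[2][1] is not None and a[2][1]!=-60]
f=lambda p:np.concatenate([proj(c,w(p,q))-uv for c,uv,q in use])
r=least_squares(f,[0.5,-0.2,0.1],loss="soft_l1")
print("gauge",r.x[:2],np.degrees(r.x[2])); print(np.round(f(r.x).reshape(-1,2),1))
def tri(a,z=None):
    g=lambda X:np.concatenate([proj(c,X if z is None else (X[0],X[1],z))-uv for c,uv in a])
    s=least_squares(g,[.4,.1,.05] if z is None else [.4,.1]); return s.x,np.round(g(s.x),1)
def z2(u,v): return (u/5.4545+150-.4,v/5.4545+200-.4)
def z4(u,v): return (u/3.75+120-.4,v/3.75+250-.4)
print("red head",tri([(T,z2(268,178)),(S,z4(239,130))]),tri([(T,z2(268,178)),(S,z4(239,130))],.124))
print("yellow",tri([(T,z2(86,214)),(S,z4(109,237))],.124)); print("black",tri([(T,z2(452,142)),(S,z4(356,35))],.124))
print("ready hole",tri([(S,z3(276,399)),(T,(342.5,233))]),tri([(S,z3(276,399)),(T,(342.5,233))],.04))
print("ready pin",tri([(S,z3(169,175)),(T,(342.5,194.5))],.124))
cv2.imwrite("pics/g.png",cv2.resize(T["frame"][180:260,310:380],(525,600),interpolation=cv2.INTER_CUBIC))
E
python3 fit.py
```

```text
gauge [ 0.53961696 -0.2271294 ] 5.742912209298746
[[ 0.7  0.3]
 [ 0.3  1. ]
 [-0.7 -0. ]
 [ 0.4  0.5]
 [ 0.1  1.1]
 [ 0.6 -0.2]
 [-1.1 -0.6]
 [ 0.1 -0.6]
 [-2.2  1. ]
 [-2.3 -1.2]]
red head (array([0.52395553, 0.24077459, 0.12320886]), array([ 0.4,  0.3, -0.4, -0.1])) (array([0.52359627, 0.24085544]), array([ 0.2,  0.5, -0.3, -0.3]))
yellow (array([0.51286634, 0.29772747]), array([ 0.1,  0.5, -0.3, -0.3]))
black (array([0.53416953, 0.18398618]), array([-0.2,  0.6, -0.2, -0.7]))
ready hole (array([ 0.52926577, -0.00855663,  0.04055031]), array([-0.3, -0. ,  0.2,  0.3])) (array([ 0.5294611 , -0.00873967]), array([-0.3,  0.1,  0.3,  0.2]))
ready pin (array([ 0.58716061, -0.00482446]), array([ 0.1, -0.1, -0.1,  0. ]))
```

View pics/g.png

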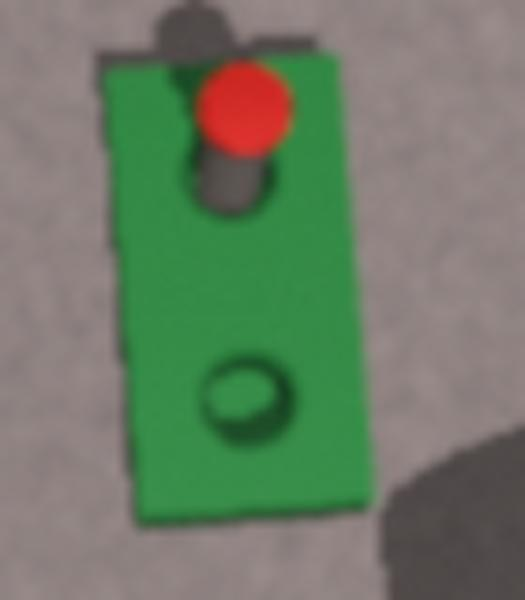

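```bash
cat >> fit.py <<'E'
def ov(C,p,box,k,fn,dx=0):
    x0,y0,x1,y1=box; im=cv2.resize(C["frame"][y0:y1,x0:x1],None,fx=k,fy=k,interpolation=cv2.INTER_CUBIC)
    def L(pl,col):
        a=np.array([(proj(C,w(p,q))-(x0,y0)+.5)*k-.5 for q in pl]); cv2.polylines(im,[np.round(a*8).astype(int)],False,col,1,cv2.LINE_AA,3)
    for z,col in((50,(255,255,255)),(40,(0,255,0))):
        L([(46,8.6,z),(-39.5,8.6,z)],col); L([(35,-24,z),(35,-4.9,z),(21,-4.9,z),(21,-24,z)],col); L([(-9,-24,z),(-9,-8.4,z),(-23,-8.4,z),(-23,-24,z)],col)
    L([(-34,46,52),(-34,-60,52),(46,-60,52)],(0,255,255)); L([(-34,46,52),(46,46,52)],(0,255,255))
    cv2.imwrite(fn,im)
ov(T,r.x,(400,150,500,250),6,"pics/ov1t.png"); ov(S,r.x,(330,140,440,210),7,"pics/ov1s.png")
E
python3 fit.py >/dev/null
```

```text
(no output)
```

View pics/ov1t.png

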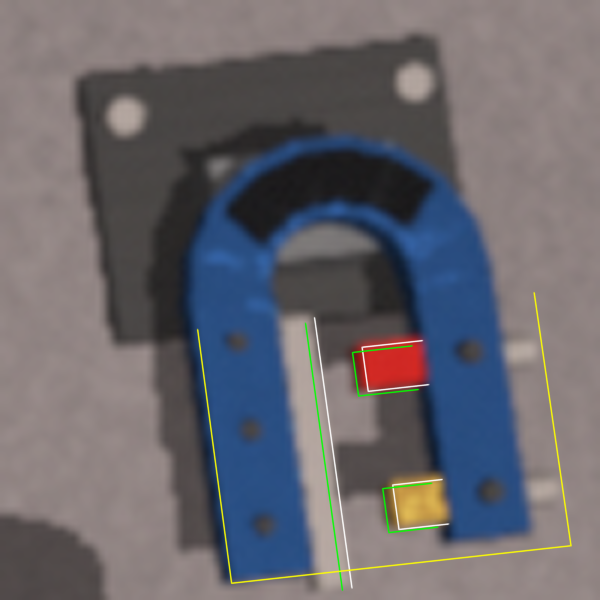

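View pics/ov1s.png

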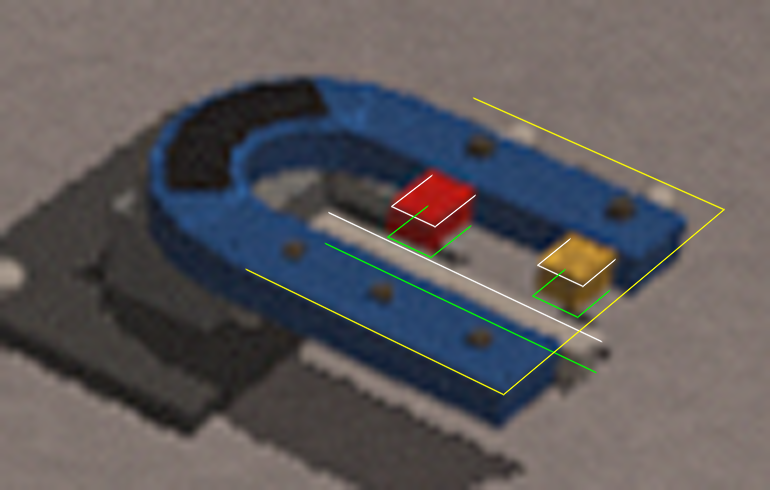

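```bash
python3 - <<'E'
import cv2
t=cv2.imread("pics/top0.png"); s=cv2.imread("pics/side0.png")
cv2.imwrite("pics/a.png",cv2.resize(s[155:200,370:430],None,fx=13,fy=13,interpolation=cv2.INTER_CUBIC))
cv2.imwrite("pics/b.png",cv2.resize(t[195:255,440:490],None,fx=10,fy=10,interpolation=cv2.INTER_CUBIC))
E
```

```text
(no output)
```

View pics/a.png

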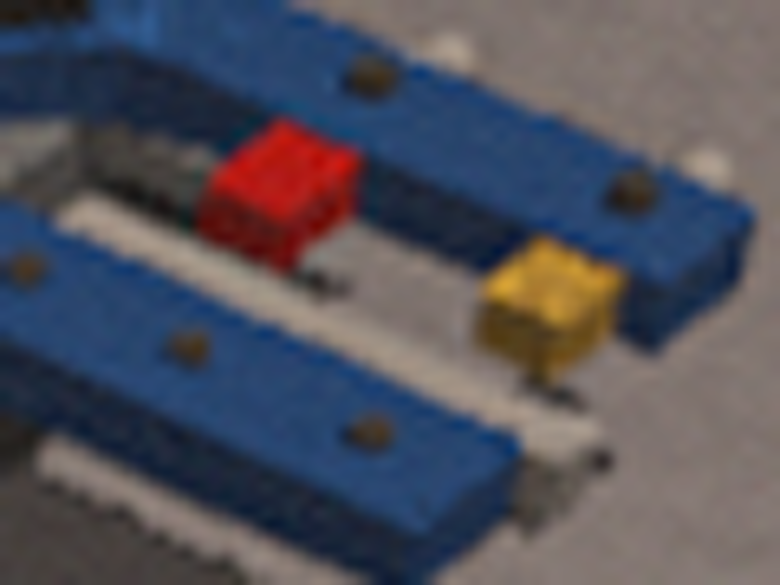

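View pics/b.png

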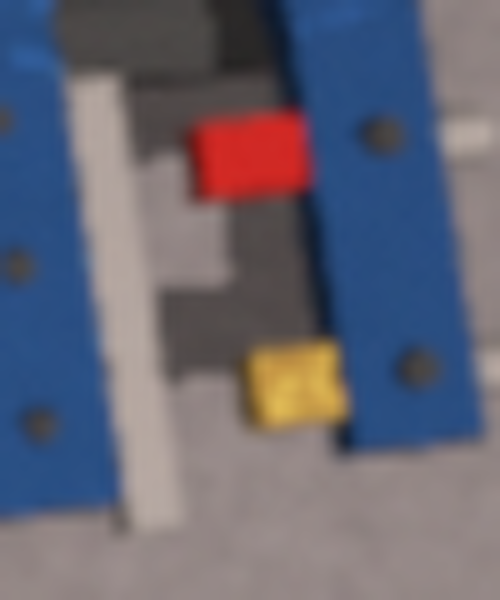

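```bash
cat > fit2.py <<'E'
exec(open("fit.py").read().split("pts=[")[0])
def a(u,v): return ((u+.5)/13+370-.5,(v+.5)/13+155-.5)
def b(u,v): return ((u+.5)/10+440-.5,(v+.5)/10+195-.5)
def w(p,q):
    c,s=np.cos(p[2]),np.sin(p[2]); x,y=q[0]/1e3,q[1]/1e3
    return (p[0]+c*x-s*y,p[1]+s*x+c*y,q[2]/1e3)
use=[(T,b(200,120),(35,-4.9,50)),(T,b(209,201),(21,-4.9,50)),(T,b(255,350),(-9,-8.4,50)),(T,b(263,429),(-23,-8.4,50)),
(T,b(125,74),(46,8.6,50)),(T,b(184,525),(-38.5,8.6,50)),
(S,a(208,188),(35,-4.9,50)),(S,a(287,221),(21,-4.9,50)),(S,a(285,268),(21,-4.9,40)),(S,a(485,292),(-9,-8.4,50)),(S,a(545,325),(-23,-8.4,50)),(S,a(543,374),(-23,-8.4,40)),
(S,a(95,192),(46,8.6,50)),(S,a(609,430),(-39,8.6,50))]
for sub in(use,use[:6],use[6:]):
    f=lambda p:np.concatenate([proj(c,w(p,q))-uv for c,uv,q in sub])
    r=least_squares(f,[0.54,-0.227,0.1],loss="soft_l1")
    print("gauge",np.round(r.x[:2],4),np.degrees(r.x[2]),np.round(w(r.x,(-34,.6,0)),4)); print(np.round(f(r.x).reshape(-1,2),1).tolist())
E
python3 fit2.py
```

```text
gauge [ 0.5404 -0.2276] 6.022664108398461 [ 0.5065 -0.2306  0.    ]
[[0.5, 0.4], [0.6, -0.3], [0.2, 0.4], [0.4, -0.1], [0.0, 0.1], [0.5, -0.5], [-0.3, -0.2], [-0.1, 0.1], [-0.6, 0.9], [-0.7, 0.1], [1.2, 0.5], [0.6, 1.2], [-0.6, 0.4], [-1.2, 0.2]]
gauge [ 0.5404 -0.2269] 5.842548843406097 [ 0.5065 -0.2298  0.    ]
[[0.1, 0.4], [0.3, -0.3], [-0.2, 0.4], [0.0, -0.1], [-0.3, 0.1], [0.0, -0.5]]
gauge [ 0.5407 -0.229 ] 6.734859045092135 [ 0.5069 -0.2324  0.    ]
[[-0.1, -0.5], [0.1, -0.2], [-0.3, 0.5], [-0.4, -0.4], [1.6, 0.1], [1.0, 0.7], [-0.3, 0.1], [-0.7, -0.3]]
```

```bash
cat > go.py <<'E'
import sys
from plant import bot
import numpy as np
def st():
    s=bot.get_state(); p=np.array(s["ee_pos"]); R=np.array(s["tcp_rot"]); ang=np.degrees(np.arctan2(R[1,1],R[0,1]))
    return s,p,R,ang
if __name__=="__main__":
    s,p,R,ang=st()
    x,y,z,a=map(float,sys.argv[1:5])
    d=R.T@(np.array([x,y,z])-p); da=(a-ang+180)%360-180
    print("t",round(s["time"],2),"p",np.round(p,4),"ang",round(ang,2),"shift units",np.round(d/.05,3),"yaw units",round(-da/6,2),"F",np.round(s["contact_force"],2),"w",round(s["grip_width"],3),"dist",np.linalg.norm(d))
E
python3 go.py 0.48 -0.1 0.227 10.7;python3 go.py 0.5236 0.2408 0.2 10.7
```

```text
t 1.4 p [ 0.1318 -0.5082  0.2267] ang -75.46 shift units [ 8.790e+00 -6.154e+00 -6.000e-03] yaw units -14.36 F [ 0.35 -0.3   0.32] w 1.0 dist 0.5365077578263202
t 1.4 p [ 0.1318 -0.5082  0.2267] ang -75.46 shift units [ 11.346 -12.533   0.534] yaw units -14.36 F [ 0.35 -0.3   0.32] w 1.0 dist 0.8456889858346313
```

>>> play_rows(steps=[[0.45,[0.8,-0.56,0],-1.3],[0.45,[1.6,-1.12,0],-2.6],[0.45,[2.4,-1.7,0],-3.9],[0.45,[3.2,-2.25,0],-5.2],[0.45,[4.0,-2.8,0],-6.5]])

```text
time: 1.9
ee_pos: [0.2912, -0.3209, 0.2269]
tcp_rot: [[0.59, 0.807, 0.0], [0.807, -0.59, -0.001], [-0.0, 0.001, -1.0]]
contact_force: [0.7, -1.1, 0.5]
grip_width: 0.617
```

```bash
python3 go.py 0.5 -0.0 0.227 10.7;python3 go.py 0.5236 0.2408 0.2 10.7
```

```text
t 1.9 p [ 0.2912 -0.3209  0.2269] ang -36.17 shift units [ 7.646e+00 -4.160e-01 -3.000e-03] yaw units -7.81 F [ 0.69 -1.07  0.49] w 0.617 dist 0.382891096282178
t 1.9 p [ 0.2912 -0.3209  0.2269] ang -36.17 shift units [11.813 -2.878  0.534] yaw units -7.81 F [ 0.69 -1.07  0.49] w 0.617 dist 0.6085107696707223
```

>>> play_rows(steps=[[0.45,[0.95,-0.05,0],-1.3],[0.45,[1.9,-0.1,0],-2.6],[0.45,[2.85,-0.15,0],-3.9],[0.45,[3.8,-0.2,0],-5.2],[0.45,[4.75,-0.25,0],-6.5]])

```text
time: 2.4
ee_pos: [0.4222, -0.1222, 0.227]
tcp_rot: [[-0.05, 0.999, 0.001], [0.999, 0.05, -0.001], [-0.001, 0.001, -1.0]]
contact_force: [1.0, -0.8, 0.5]
grip_width: 0.453
```

```bash
python3 go.py 0.5236 0.2408 0.2 10.7
```

```text
t 2.4 p [ 0.4222 -0.1222  0.227 ] ang 2.86 shift units [7.151 2.387 0.538] yaw units -1.31 F [ 0.96 -0.84  0.45] w 0.453 dist 0.3779116534738385
```

>>> play_rows(steps=[[0.45,[0.9,0.3,0],-1.3],[0.45,[1.8,0.6,0],-1.3],[0.45,[2.7,0.9,0],-1.3],[0.45,[3.6,1.2,0],-1.3],[0.45,[4.5,1.5,0],-1.3]])

```text
time: 2.9
ee_pos: [0.4866, 0.1061, 0.2269]
tcp_rot: [[-0.18, 0.984, 0.001], [0.984, 0.18, -0.0], [-0.0, 0.001, -1.0]]
contact_force: [1.3, -0.7, 0.7]
grip_width: 0.45
```

```bash
python3 go.py 0.5236 0.2408 0.2 10.7
```

```text
t 2.9 p [0.4866 0.1061 0.2269] ang 10.35 shift units [2.517 1.212 0.538] yaw units -0.06 F [ 1.33 -0.66  0.67] w 0.45 dist 0.14222686153195946
```

>>> play_rows(steps=[[0.45,[0.8,0.4,0.1],-0.05],[0.45,[1.6,0.8,0.3],-0.05],[0.45,[2.52,1.21,0.54],-0.05],[0.45,[2.52,1.21,0.54],-0.05],[0.45,[2.52,1.21,0.54],-0.05]])

```text
time: 3.4
ee_pos: [0.5228, 0.2398, 0.1988]
tcp_rot: [[-0.187, 0.982, -0.002], [0.982, 0.187, -0.001], [-0.001, -0.002, -1.0]]
contact_force: [0.2, -0.6, 0.2]
grip_width: 0.45
```

```bash
python3 go.py 0.5236 0.2408 0.079 10.7; python3 - <<'E'
from h import *
for n in("top","side"):
    c=read_camera(n); cv2.imwrite(f"pics/{n}1.png",c["frame"])
    s=bot.get_state(); print(n,proj(c,s["ee_pos"]),proj(c,(.5236,.2408,.124)))
    f=c["frame"][190:320,130:270] if n=="top" else c["frame"][190:370,100:300]
    cv2.imwrite(f"pics/{n}1z.png",cv2.resize(f,None,fx=4,fy=4 if n=="top" else 3,interpolation=cv2.INTER_CUBIC))
E
```

```text
t 3.4 p [0.5228 0.2398 0.1988] ang 10.78 shift units [0.018 0.024 2.395] yaw units 0.01 F [ 0.22 -0.55  0.25] w 0.45 dist 0.11977735954034499
top [187.19812746 227.77536869] [198.94846443 232.71161789]
side [175.50005465 239.42128864] [183.02965359 283.94023821]
```

View pics/side1.png

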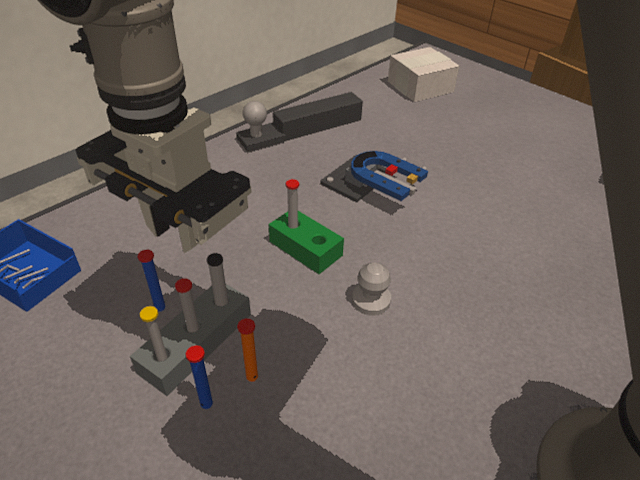

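>>> play_rows(steps=[[0.45,[0.02,0.02,0.6],0],[0.45,[0.02,0.02,1.2],0],[0.45,[0.02,0.02,1.8],0],[0.45,[0.02,0.02,2.39],0],[0.45,[0.02,0.02,2.39],0]])

```text
time: 4.0
ee_pos: [0.5219, 0.2377, 0.0774]
tcp_rot: [[-0.182, 0.983, -0.007], [0.983, 0.182, -0.002], [-0.001, -0.007, -1.0]]
contact_force: [-0.4, 0.0, -0.7]
grip_width: 0.453
```

```bash
python3 go.py 0.5236 0.2408 0.079 10.7; python3 - <<'E'
from h import *
for n in("top","side"):
    c=read_camera(n); cv2.imwrite(f"pics/{n}2.png",c["frame"])
    f=c["frame"][160:310,120:320] if n=="top" else c["frame"][210:360,90:290]
    cv2.imwrite(f"pics/{n}2z.png",cv2.resize(f,None,fx=4,fy=4,interpolation=cv2.INTER_CUBIC))
E
```

```text
t 4.0 p [0.5219 0.2377 0.0774] ang 10.51 shift units [ 0.054  0.045 -0.033] yaw units -0.03 F [-0.4   0.02 -0.72] w 0.453 dist 0.003869472986646659
```

View pics/side2z.png

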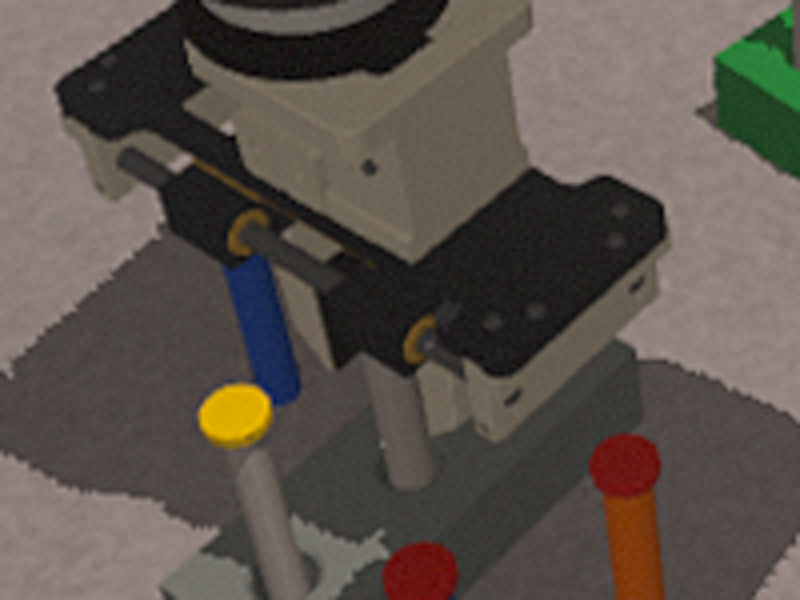

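>>> play_rows(steps=[[0.45,[0.05,0.04,-0.03],0],[0.45,[0.05,0.04,-0.03],0]])

```text
time: 4.3
ee_pos: [0.527, 0.2433, 0.0839]
tcp_rot: [[-0.184, 0.983, 0.004], [0.983, 0.184, 0.001], [0.0, 0.004, -1.0]]
contact_force: [-0.5, -0.2, -0.6]
grip_width: 0.449
```

```bash
python3 go.py 0.5236 0.2408 0.079 10.7; 
```

```text
t 4.3 p [0.527  0.2433 0.0839] ang 10.63 shift units [-0.036 -0.077  0.098] yaw units -0.01 F [-0.54 -0.23 -0.55] w 0.449 dist 0.006502736531831902
```

>>> play_rows(steps=[[0.45,[0,0,0],0],[0.45,[0,0,0],0],[0.45,[0,0,0],0]])

```text
time: 4.6
ee_pos: [0.5255, 0.243, 0.082]
tcp_rot: [[-0.185, 0.983, 0.0], [0.983, 0.185, 0.0], [-0.0, 0.0, -1.0]]
contact_force: [0.3, -0.0, 0.0]
grip_width: 0.451
```

```bash
python3 go.py 0.5236 0.2408 0.079 10.7; 
```

```text
t 4.6 p [0.5255 0.243  0.082 ] ang 10.65 shift units [-0.036 -0.046  0.059] yaw units -0.01 F [ 0.32 -0.01  0.03] w 0.451 dist 0.004152198390184265
```

>>> play_rows(steps=[[0.45,[-0.036,-0.046,0.06],0],[0.45,[-0.036,-0.046,0.06],0],[0.45,[-0.036,-0.046,0.06],0],[0.45,[-0.036,-0.046,0.06],0],[0.3,[-0.036,-0.046,0.06],0]], squeeze=8)

```text
time: 5.1
ee_pos: [0.5236, 0.2407, 0.0787]
tcp_rot: [[-0.185, 0.983, 0.0], [0.983, 0.185, -0.0], [-0.0, 0.0, -1.0]]
contact_force: [0.6, 0.4, 0.2]
grip_width: 0.4
```

```bash
python3 go.py 0.5236 0.2408 0.079 10.7; 
```

```text
t 5.1 p [0.5236 0.2407 0.0787] ang 10.64 shift units [ 0.002 -0.001 -0.006] yaw units -0.01 F [0.56 0.4  0.24] w 0.4 dist 0.0003271189622634951
```

>>> play_rows(steps=[[0.1,[0,0,0],0],[0.1,[0,0,0],0],[0.1,[0,0,0],0],[0.1,[0,0,0],0],[0.1,[0,0,0],0]], squeeze=8)

```text
time: 5.6
ee_pos: [0.5236, 0.2407, 0.0787]
tcp_rot: [[-0.185, 0.983, 0.0], [0.983, 0.185, -0.0], [-0.0, 0.0, -1.0]]
contact_force: [-0.3, -0.2, 0.2]
grip_width: 0.231
```

>>> play_rows(steps=[[0.05,[0,0,0],0],[0.05,[0,0,0],0],[0.05,[0,0,0],0]], squeeze=15)

```text
time: 5.9
ee_pos: [0.5236, 0.2407, 0.0787]
tcp_rot: [[-0.185, 0.983, 0.0], [0.983, 0.185, -0.0], [-0.0, 0.0, -1.0]]
contact_force: [0.5, -0.2, 0.6]
grip_width: 0.227
```

>>> play_rows(steps=[[0.0,[0,0,0],0],[0.0,[0,0,0],0],[0.0,[0,0,0],0]], squeeze=50)

```text
time: 6.2
ee_pos: [0.5236, 0.2407, 0.0787]
tcp_rot: [[-0.185, 0.983, -0.0], [0.983, 0.185, -0.0], [-0.0, -0.0, -1.0]]
contact_force: [0.0, 0.4, -0.4]
grip_width: 0.213
```

```bash
python3 go.py 0.5236 0.2408 0.079 10.7; 
```

```text
t 6.2 p [0.5236 0.2407 0.0787] ang 10.64 shift units [ 0.002  0.001 -0.007] yaw units -0.01 F [ 0.05  0.4  -0.39] w 0.213 dist 0.00034845169451416043
```

```bash
python3 - <<'E'
from h import *
for n in("top","side"):
    c=read_camera(n); cv2.imwrite(f"pics/{n}3.png",c["frame"])
    f=c["frame"][160:310,120:320] if n=="top" else c["frame"][240:360,110:270]
    cv2.imwrite(f"pics/{n}3z.png",cv2.resize(f,None,fx=4 if n=="top" else 5,fy=4 if n=="top" else 5,interpolation=cv2.INTER_CUBIC))
E
```

```text
(no output)
```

View pics/side3z.png

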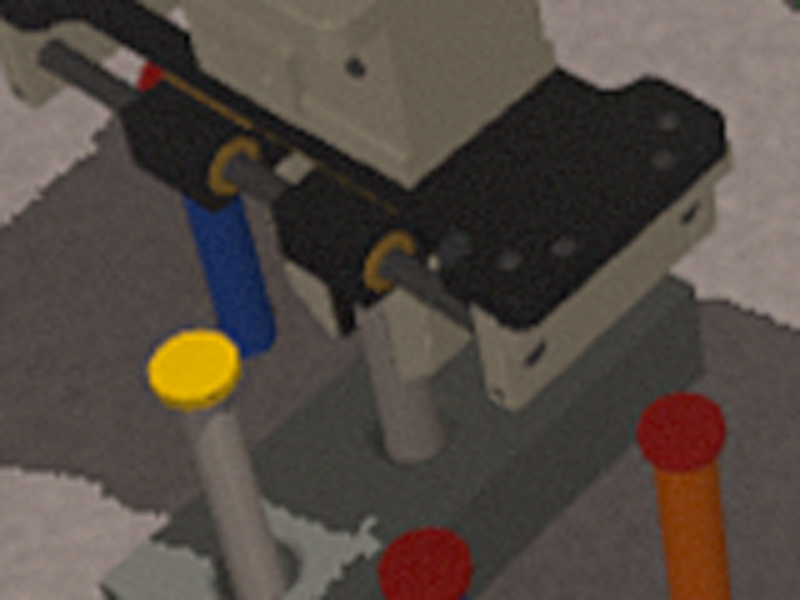

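View pics/top3z.png

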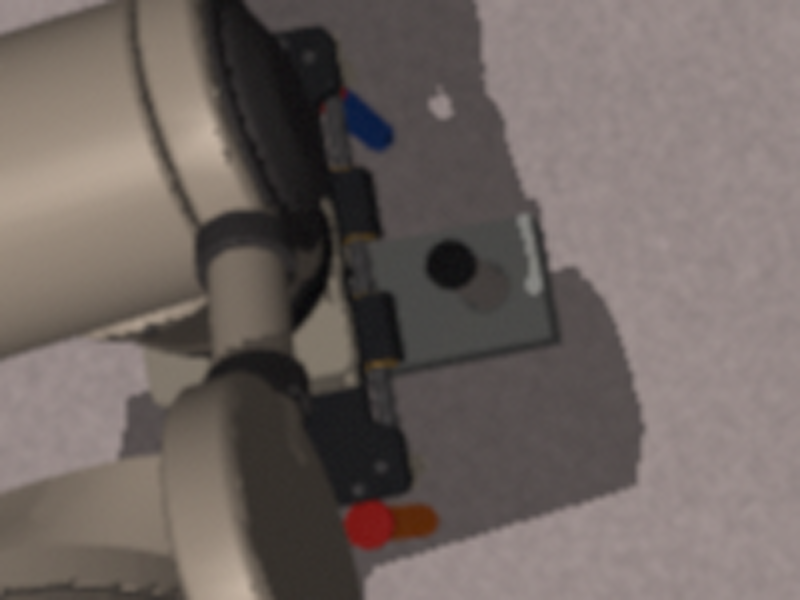

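>>> play_rows(steps=[[0.0,[0,0,0],0],[0.0,[0,0,0],0]])

```text
time: 6.5
ee_pos: [0.5236, 0.2407, 0.0787]
tcp_rot: [[-0.185, 0.983, 0.0], [0.983, 0.185, -0.0], [-0.0, 0.0, -1.0]]
contact_force: [0.3, 0.1, 0.3]
grip_width: 0.213
```

>>> play_rows(steps=[[0.0,[0,0,-0.2],0],[0.0,[0,0,-0.5],0],[0.0,[0,0,-0.9],0],[0.0,[0,0,-1.3],0],[0.0,[0,0,-1.7],0]])

```text
time: 7.0
ee_pos: [0.5233, 0.2406, 0.1648]
tcp_rot: [[-0.185, 0.983, -0.0], [0.983, 0.185, -0.0], [-0.0, -0.0, -1.0]]
contact_force: [-0.5, -0.6, -0.7]
grip_width: 0.212
```

>>> play_rows(steps=[[0.0,[0,0,-0.4],0],[0.0,[0,0,-0.8],0],[0.0,[0,0,-1.1],0],[0.0,[0,0,-1.3],0],[0.0,[0,0,-1.3],0]])

```text
time: 7.5
ee_pos: [0.5241, 0.2409, 0.2303]
tcp_rot: [[-0.185, 0.983, 0.003], [0.983, 0.185, 0.001], [0.0, 0.003, -1.0]]
contact_force: [-0.2, 0.0, -2.0]
grip_width: 0.213
```

```bash
python3 go.py 0.5065 -0.2300 0.23 6; python3 - <<'E'
from h import *
for n in("side",):
    c=read_camera(n); cv2.imwrite(f"pics/{n}4.png",c["frame"])
    f=c["frame"][160:360,70:270]
    cv2.imwrite(f"pics/{n}4z.png",cv2.resize(f,None,fx=3,fy=3,interpolation=cv2.INTER_CUBIC))
E
```

```text
t 7.5 p [0.5241 0.2409 0.2303] ang 10.65 shift units [-9.191e+00 -2.085e+00 -2.000e-03] yaw units 0.77 F [-0.2   0.01 -2.01] w 0.213 dist 0.4712105250563248
```

View pics/side4z.png

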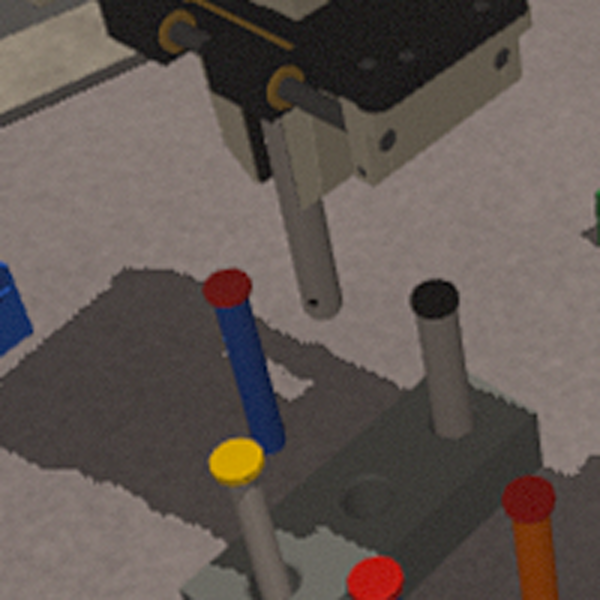

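```bash
cat > gg.py <<'E'
import sys; from go import *
G=np.array([.5404,-.2273]); A=np.radians(6.0)
M=np.array([[np.cos(A),-np.sin(A)],[np.sin(A),np.cos(A)]])
if __name__=="__main__":
    s,p,R,ang=st(); g=M.T@(p[:2]-G)*1e3; f=M.T@np.array(s["contact_force"][:2])
    print("t",round(s["time"],2),"gauge xy",np.round(g,2),"z",round(p[2]*1e3,2),"ang",round(ang,2),"Fg",np.round(f,2))
    if len(sys.argv)>1:
        t=np.array(list(map(float,sys.argv[1:3]))); w=G+M@t/1e3
        d=R.T@(np.array([*w,float(sys.argv[3])/1e3])-p); print("world",np.round(w,4),"units",np.round(d/.05,3),"yaw",round((ang-6)/6,2))
E
python3 gg.py -62 -3 230
```

```text
t 7.55 gauge xy [ 32.23 467.21] z 229.02 ang 10.65 Fg [-0.25  0.33]
world [ 0.4791 -0.2368] units [-9.221 -2.64  -0.021] yaw 0.77
```

>>> play_rows(steps=[[0,[-0.4,-0.1,0],0.2],[0,[-1.2,-0.3,0],0.4],[0,[-2.0,-0.55,0],0.6],[0,[-2.8,-0.8,0],0.77],[0,[-3.6,-1.0,0],0.77]])

```text
time: 8.05
ee_pos: [0.5065, 0.0532, 0.2276]
tcp_rot: [[-0.105, 0.994, -0.002], [0.994, 0.105, -0.0], [0.0, -0.002, -1.0]]
contact_force: [0.7, -1.0, -2.0]
grip_width: 0.216
```

```bash
python3 gg.py -62 -3 230
```

```text
t 8.05 gauge xy [ -4.43 282.46] z 227.56 ang 6.02 Fg [ 0.64 -1.03]
world [ 0.4791 -0.2368] units [-5.709 -1.153 -0.047] yaw 0.0
```

>>> play_rows(steps=[[0,[-0.8,-0.16,0],0],[0,[-1.6,-0.32,0],0],[0,[-2.4,-0.5,0],0],[0,[-3.2,-0.65,0],0],[0,[-4.0,-0.8,0],0]])

```text
time: 8.55
ee_pos: [0.4879, -0.1499, 0.2277]
tcp_rot: [[-0.105, 0.994, -0.002], [0.994, 0.105, 0.001], [0.001, -0.002, -1.0]]
contact_force: [-0.7, 0.7, -2.1]
grip_width: 0.211
```

```bash
python3 gg.py -62 -3 230
```

```text
t 8.55 gauge xy [-44.13  82.49] z 227.68 ang 6.02 Fg [-0.64  0.77]
world [ 0.4791 -0.2368] units [-1.71  -0.358 -0.048] yaw 0.0
```

>>> play_rows(steps=[[0,[-0.7,-0.15,-0.02],0],[0,[-1.3,-0.28,-0.02],0],[0,[-1.7,-0.36,-0.02],0],[0,[-1.7,-0.36,-0.02],0],[0,[-1.7,-0.36,-0.02],0]])

```text
time: 9.05
ee_pos: [0.4794, -0.2346, 0.2287]
tcp_rot: [[-0.104, 0.995, -0.002], [0.995, 0.104, 0.002], [0.002, -0.002, -1.0]]
contact_force: [1.2, 0.7, -3.0]
grip_width: 0.215
```

```bash
python3 gg.py -62 -3 82
```

```text
t 9.05 gauge xy [-61.45  -0.85] z 228.67 ang 5.96 Fg [1.3  0.56]
world [ 0.4791 -0.2368] units [-0.048 -0.007  2.933] yaw -0.01
```

>>> play_rows(steps=[[0,[-0.04,0,0.6],0],[0,[-0.04,0,1.2],0],[0,[-0.04,0,1.8],0],[0,[-0.04,0,2.4],0],[0,[-0.04,0,2.8],0]])

```text
time: 9.55
ee_pos: [0.4793, -0.2347, 0.0875]
tcp_rot: [[-0.106, 0.994, -0.003], [0.994, 0.107, 0.002], [0.002, -0.002, -1.0]]
contact_force: [-0.5, -0.9, -1.5]
grip_width: 0.212
```

>>> play_rows(steps=[[0,[0,0,0.1],0],[0,[0,0,0.2],0],[0,[0,0,0.2],0],[0,[0,0,0.2],0],[0,[0,0,0.2],0]])

```text
time: 10.05
ee_pos: [0.4806, -0.2372, 0.0807]
tcp_rot: [[-0.105, 0.994, 0.002], [0.994, 0.105, -0.001], [-0.001, 0.001, -1.0]]
contact_force: [0.2, 0.9, -1.8]
grip_width: 0.207
```

```bash
python3 gg.py -50 -3 76;python3 - <<'E'
from h import *
for n in("top","side"):
    c=read_camera(n); cv2.imwrite(f"pics/{n}5.png",c["frame"])
    f=c["frame"][150:270,400:520] if n=="top" else c["frame"][120:240,320:470]
    cv2.imwrite(f"pics/{n}5z.png",cv2.resize(f,None,fx=5,fy=5,interpolation=cv2.INTER_CUBIC))
E
python3 gg.py -50 -3 76
```

```text
t 10.05 gauge xy [-60.47  -3.6 ] z 80.72 ang 6.02 Fg [0.28 0.89]
world [ 0.491  -0.2355] units [0.012 0.209 0.095] yaw 0.0
t 10.15 gauge xy [-60.67  -3.55] z 80.44 ang 6.02 Fg [ 0.25 -0.02]
world [ 0.491  -0.2355] units [0.011 0.213 0.089] yaw 0.0
```

View pics/side5z.png

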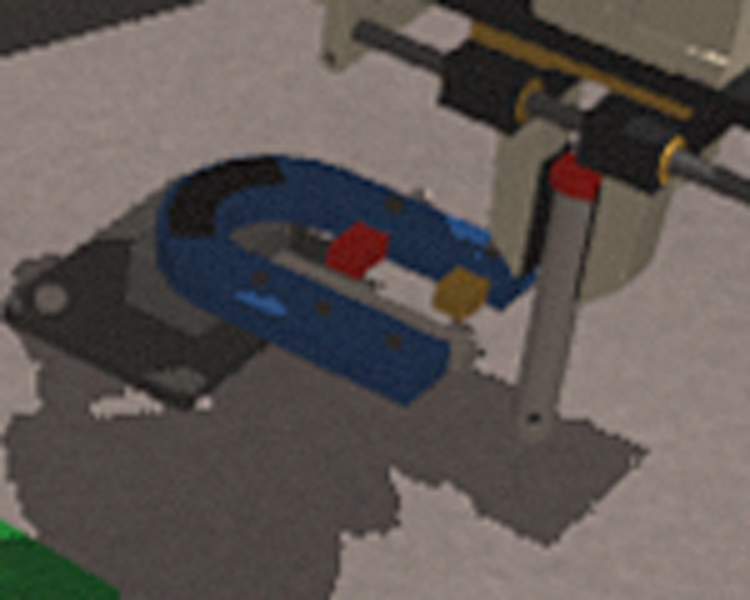

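View pics/top5z.png

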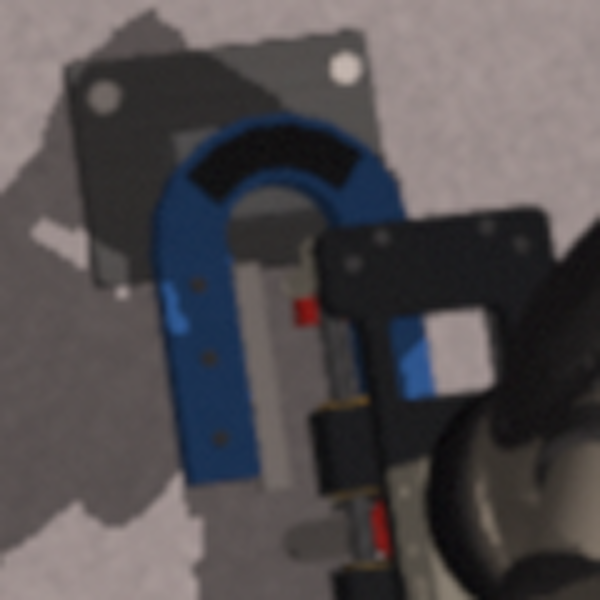

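```bash
python3 - <<'E'
from h import *
c=read_camera("side"); s=bot.get_state(); p=s["ee_pos"]; print(p)
for z in(-.0687,.020,.0333): print(z,(proj(c,(p[0],p[1],p[2]+z))-(320,120)+.5)*5)
c=read_camera("side")
f=c["frame"][130:220,400:470]; cv2.imwrite("pics/p6.png",cv2.resize(f,None,fx=6.5,fy=6.5,interpolation=cv2.INTER_CUBIC))
E
python3 gg.py -50 -3 76
```

```text
[ 0.48035013 -0.23713858  0.08029487]
-0.0687 [531.00083589 434.38849651]
0.02 [570.81874025 234.36763851]
0.0333 [577.23839165 202.11922656]
t 10.25 gauge xy [-60.85  -3.46] z 80.13 ang 6.01 Fg [-0.74 -0.32]
world [ 0.491  -0.2355] units [0.009 0.217 0.083] yaw 0.0
```

View pics/p6.png

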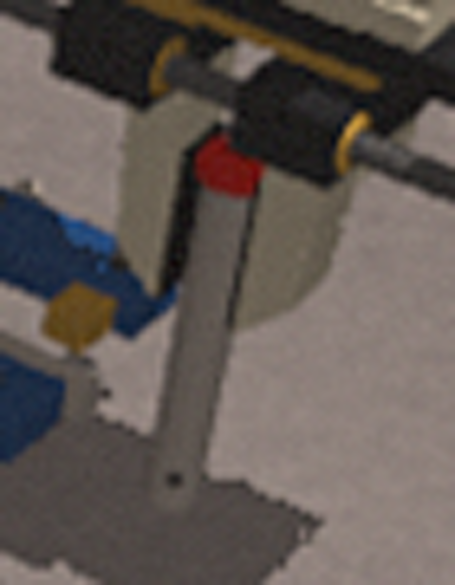

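>>> play_rows(steps=[[0,[0,0.15,0.01],0],[0,[0,0.3,0.01],0],[0,[0,0.45,0.01],0],[0,[0,0.55,0.01],0],[0,[0,0.55,0.01],0]])

```text
time: 10.75
ee_pos: [0.5083, -0.2339, 0.0791]
tcp_rot: [[-0.106, 0.994, 0.0], [0.994, 0.106, -0.0], [-0.0, 0.0, -1.0]]
contact_force: [0.2, 0.1, -1.5]
grip_width: 0.213
```

>>> play_rows(steps=[[0,[0,0,0],0],[0,[0,0,0],0],[0,[0,0,0],0],[0,[0,0,0],0]])

```text
time: 11.15
ee_pos: [0.5073, -0.2341, 0.0793]
tcp_rot: [[-0.105, 0.995, -0.0], [0.995, 0.105, -0.0], [-0.0, -0.0, -1.0]]
contact_force: [0.7, 0.0, -1.7]
grip_width: 0.213
```

```bash
python3 gg.py -33 0.6 79;python3 - <<'E'
from gg import *
from plant import read_camera
import cv2
F=[]
for i in range(8):
    c=read_camera("side"); s=bot.get_state(); F.append(M.T@np.array(s["contact_force"][:2]))
print(np.round(F,2).tolist(),np.mean(F,0),np.std(F,0))
f=c["frame"][130:220,370:460]; cv2.imwrite("pics/p7.png",cv2.resize(f,None,fx=6.5,fy=6.5,interpolation=cv2.INTER_CUBIC))
E
python3 gg.py -33 0.6 79
```

```text
t 11.15 gauge xy [-33.65  -3.32] z 79.27 ang 6.01 Fg [ 0.73 -0.05]
world [ 0.5075 -0.2302] units [0.078 0.013 0.005] yaw 0.0
[[-0.96, -0.14], [0.18, -0.6], [-0.19, 0.44], [-0.24, 0.08], [-0.1, -0.09], [0.13, 0.39], [-0.03, 0.1], [-0.67, 0.25]] [-0.23574901  0.0538136 ] [0.36811885 0.31390378]
t 11.55 gauge xy [-33.5  -3.3] z 79.22 ang 6.02 Fg [-0.67  0.25]
world [ 0.5075 -0.2302] units [0.078 0.01  0.004] yaw 0.0
```

View pics/p7.png

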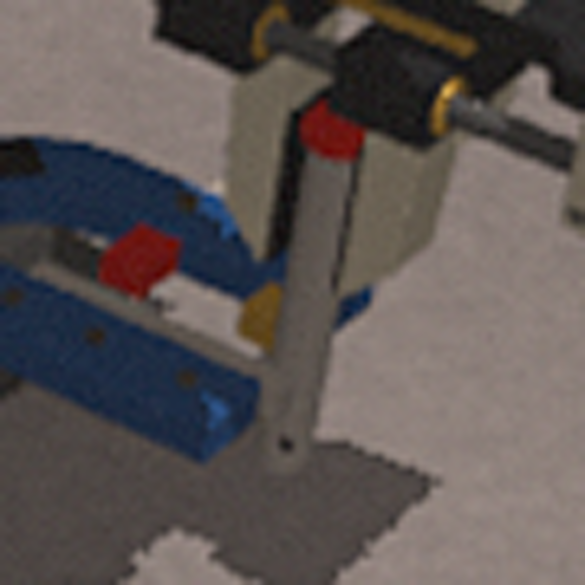

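```bash
cat > av.py <<'E'
from gg import *
from plant import read_camera
n=int(sys.argv[1]) if len(sys.argv)>1 else 5
F=[];P=[];Q=[]
for i in range(n):
    read_camera("side"); s,p,R,a=st(); F.append([*(M.T@np.array(s["contact_force"][:2])),s["contact_force"][2]]); P.append(M.T@(p[:2]-G)*1e3); Q.append([*(M.T@np.array(s["torque"][:2])),s["torque"][2]])
F=np.array(F); print("t",round(s["time"],2),"F",np.round(F.mean(0),2),"max",np.round(np.abs(F).max(0),2),"pos",np.round(np.mean(P,0),2),"last",np.round(P[-1],2),"tau",np.round(np.mean(Q,0),3),"tilt",np.round(R[2,:2],4),"w",round(s["grip_width"],3))
E
echo
```

>>> play_rows(steps=[[0,[0.02,0,0],0],[0,[0.04,0,0],0],[0,[0.05,0,0],0],[0,[0.05,0,0],0]])

```text
time: 11.95
ee_pos: [0.5072, -0.2315, 0.0792]
tcp_rot: [[-0.105, 0.994, -0.0], [0.994, 0.105, -0.0], [-0.0, -0.0, -1.0]]
contact_force: [0.4, -0.5, -1.4]
grip_width: 0.21
```

```bash
python3 av.py 6
```

```text
t 12.25 F [-0.02 -0.06 -1.87] max [1.14 0.69 2.45] pos [-33.46  -0.79] last [-33.48  -0.82] tau [-0.029 -0.111  0.002] tilt [-0.0001 -0.    ] w 0.214
```

>>> play_rows(steps=[[0,[0.01,0,0],0],[0,[0.01,0,0],0]])

```text
time: 12.45
ee_pos: [0.5071, -0.231, 0.0792]
tcp_rot: [[-0.105, 0.994, -0.0], [0.994, 0.105, -0.0], [-0.0, -0.0, -1.0]]
contact_force: [0.5, 0.4, -2.7]
grip_width: 0.215
```

```bash
python3 av.py 4
```

```text
t 12.65 F [ 0.09 -0.19 -1.54] max [0.36 0.78 1.94] pos [-33.47  -0.27] last [-33.45  -0.28] tau [-0.029 -0.075 -0.006] tilt [-0.0001  0.    ] w 0.214
```

>>> play_rows(steps=[[0,[0.01,0,0],0],[0,[0.01,0,0],0]])

```text
time: 12.85
ee_pos: [0.5071, -0.2305, 0.0792]
tcp_rot: [[-0.105, 0.994, -0.0], [0.994, 0.105, -0.0], [-0.0, -0.0, -1.0]]
contact_force: [0.5, -0.3, -2.6]
grip_width: 0.207
```

```bash
python3 av.py 4
```

```text
t 13.05 F [ 0.02  0.06 -1.62] max [0.23 0.62 2.44] pos [-33.48   0.23] last [-33.48   0.21] tau [-0.02  -0.081  0.015] tilt [-0.0001 -0.    ] w 0.207
```

>>> play_rows(steps=[[0,[0.008,0,0],0],[0,[0.008,0,0],0]])

```text
time: 13.25
ee_pos: [0.5071, -0.2302, 0.0792]
tcp_rot: [[-0.105, 0.994, 0.0], [0.994, 0.105, -0.0], [-0.0, 0.0, -1.0]]
contact_force: [0.6, -0.2, -1.7]
grip_width: 0.213
```

```bash
python3 av.py 4
```

```text
t 13.45 F [ 0.2  -0.04 -2.33] max [0.45 0.27 2.65] pos [-33.47   0.62] last [-33.47   0.62] tau [-0.053 -0.119 -0.01 ] tilt [-0.0001 -0.    ] w 0.214
```

>>> play_rows(steps=[[0,[0.008,0,0],0],[0,[0.008,0,0],0]])

```text
time: 13.65
ee_pos: [0.507, -0.2298, 0.0792]
tcp_rot: [[-0.105, 0.994, 0.0], [0.994, 0.105, -0.0], [-0.0, -0.0, -1.0]]
contact_force: [0.2, -0.5, -2.9]
grip_width: 0.214
```

```bash
python3 av.py 4
```

```text
t 13.85 F [ 0.   -0.12 -1.92] max [0.32 0.79 2.18] pos [-33.47   1.01] last [-33.47   0.98] tau [-0.051 -0.141 -0.008] tilt [-0.0001  0.    ] w 0.213
```

>>> play_rows(steps=[[0,[0.008,0,0],0],[0,[0.008,0,0],0]])

```text
time: 14.05
ee_pos: [0.507, -0.2294, 0.0793]
tcp_rot: [[-0.105, 0.994, 0.0], [0.994, 0.105, -0.0], [-0.0, 0.0, -1.0]]
contact_force: [1.0, -0.5, -1.8]
grip_width: 0.213
```

```bash
python3 av.py 4
```

```text
t 14.25 F [ 0.05 -0.19 -2.22] max [0.34 0.55 2.49] pos [-33.47   1.4 ] last [-33.47   1.38] tau [-0.077 -0.114  0.026] tilt [-0.0002  0.    ] w 0.212
```

>>> play_rows(steps=[[0,[0.008,0,0],0],[0,[0.008,0,0],0]])

```text
time: 14.45
ee_pos: [0.507, -0.229, 0.0793]
tcp_rot: [[-0.105, 0.994, 0.0], [0.994, 0.105, -0.0], [-0.0, 0.0, -1.0]]
contact_force: [-0.4, -1.4, -0.5]
grip_width: 0.21
```

```bash
python3 av.py 4
```

```text
t 14.65 F [-0.09 -0.42 -1.78] max [0.86 0.9  2.2 ] pos [-33.44   1.8 ] last [-33.44   1.79] tau [-0.104 -0.102 -0.004] tilt [-0.0001  0.0001] w 0.21
```

>>> play_rows(steps=[[0,[0.008,0,0],0],[0,[0.016,0,0],0],[0,[0.016,0,0],0]])

```text
time: 14.95
ee_pos: [0.5069, -0.2282, 0.0793]
tcp_rot: [[-0.105, 0.994, 0.0], [0.994, 0.105, -0.0], [-0.0, 0.0, -1.0]]
contact_force: [-0.7, -0.5, -1.7]
grip_width: 0.213
```

```bash
cat >> av.py <<'E'
import cv2
from plant import read_camera
c=read_camera("side");f=c["frame"][130:220,370:460]; cv2.imwrite("pics/last.png",cv2.resize(f,None,fx=6.5,fy=6.5,interpolation=cv2.INTER_CUBIC))
E
python3 av.py 5; cp pics/last.png pics/p8.png
```

```text
t 15.2 F [-0.2  -0.54 -1.15] max [1.32 0.81 2.05] pos [-33.45   2.59] last [-33.45   2.58] tau [-0.139 -0.106 -0.002] tilt [-0.0001  0.    ] w 0.215
```

View pics/p8.png

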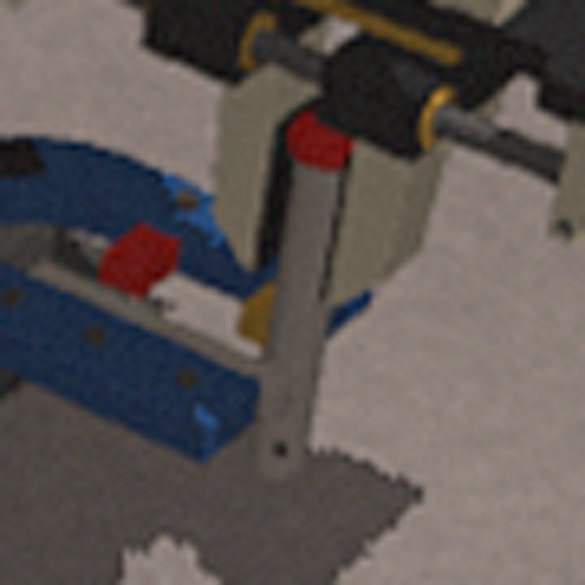

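>>> play_rows(steps=[[0,[-0.012,0.0,0],0],[0,[-0.024,0.06,0],0],[0,[-0.024,0.12,0],0],[0,[-0.024,0.12,0],0],[0,[-0.024,0.12,0],0]])

```text
time: 15.75
ee_pos: [0.513, -0.2287, 0.0791]
tcp_rot: [[-0.105, 0.994, -0.0], [0.994, 0.105, 0.0], [0.0, -0.0, -1.0]]
contact_force: [0.8, -0.3, -2.5]
grip_width: 0.208
```

```bash
python3 av.py 5
```

```text
t 16.0 F [ 0.27  0.27 -1.92] max [0.87 0.74 2.21] pos [-27.5    1.48] last [-27.55   1.46] tau [-0.058 -0.118  0.006] tilt [-0.     -0.0001] w 0.213
```

>>> play_rows(steps=[[0,[0,0.06,0],0],[0,[0,0.12,0],0],[0,[0,0.18,0],0],[0,[0,0.18,0],0]])

```text
time: 16.45
ee_pos: [0.5224, -0.2278, 0.0792]
tcp_rot: [[-0.105, 0.994, 0.0], [0.994, 0.105, -0.0], [-0.0, 0.0, -1.0]]
contact_force: [0.4, 1.0, -1.9]
grip_width: 0.217
```

```bash
python3 av.py 5; cp pics/last.png pics/p9.png
```

```text
t 16.7 F [-0.41 -0.53 -2.06] max [0.98 0.68 3.  ] pos [-18.41   1.47] last [-18.54   1.46] tau [-0.059 -0.131 -0.01 ] tilt [-0.     -0.0001] w 0.208
```

View pics/p9.png

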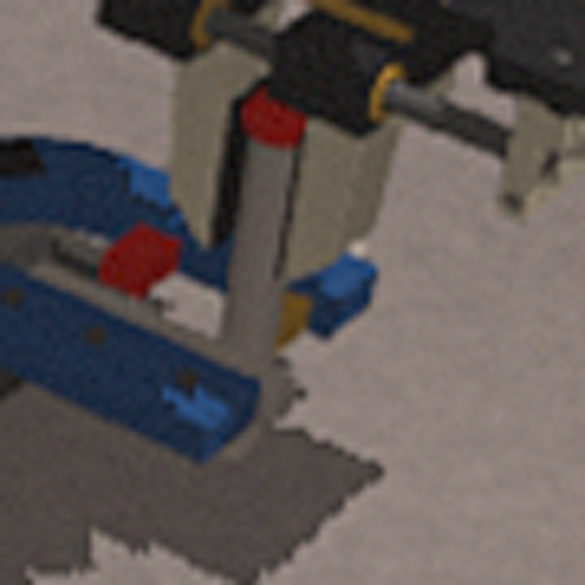

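>>> play_rows(steps=[[0,[0,0.06,0],0],[0,[0,0.12,0],0],[0,[0,0.18,0],0],[0,[0,0.24,0],0],[0,[0,0.24,0],0]])

```text
time: 17.25
ee_pos: [0.5343, -0.2265, 0.0792]
tcp_rot: [[-0.105, 0.994, 0.0], [0.994, 0.105, -0.0], [-0.0, 0.0, -1.0]]
contact_force: [-0.8, -1.0, -1.9]
grip_width: 0.21
```

```bash
python3 av.py 4
```

```text
t 17.45 F [-0.13 -0.29 -2.33] max [0.93 1.02 2.46] pos [-6.4   1.47] last [-6.53  1.46] tau [-0.092 -0.137 -0.003] tilt [-0.     -0.0001] w 0.211
```

>>> play_rows(steps=[[0,[0,0.06,0],0],[0,[0,0.12,0],0],[0,[0,0.18,0],0],[0,[0,0.24,0],0],[0,[0,0.24,0],0]])

```text
time: 18.0
ee_pos: [0.5462, -0.2253, 0.0792]
tcp_rot: [[-0.105, 0.994, 0.0], [0.994, 0.105, -0.0], [-0.0, 0.0, -1.0]]
contact_force: [0.1, 0.6, -2.2]
grip_width: 0.216
```

```bash
python3 av.py 6; cp pics/last.png pics/p10.png
```

```text
t 18.3 F [ 0.04 -0.15 -2.06] max [0.4  0.75 2.36] pos [5.54 1.46] last [5.44 1.44] tau [-0.079 -0.121  0.001] tilt [-0.     -0.0001] w 0.214
```

View pics/p10.png

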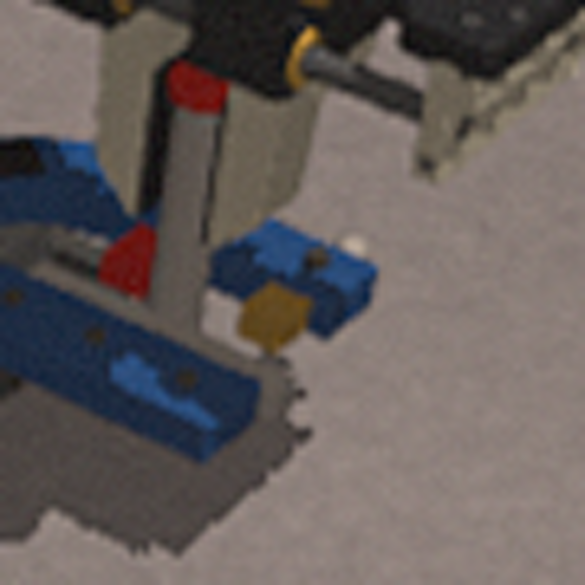

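>>> play_rows(steps=[[0,[0,0.03,0],0],[0,[0,0.06,0],0],[0,[0,0.1,0],0],[0,[0,0.1,0],0]])

```text
time: 18.75
ee_pos: [0.5511, -0.2248, 0.0792]
tcp_rot: [[-0.105, 0.994, 0.0], [0.994, 0.105, -0.0], [-0.0, 0.0, -1.0]]
contact_force: [-0.1, 0.1, -2.1]
grip_width: 0.214
```

```bash
python3 av.py 5
```

```text
t 19.0 F [ 0.01 -0.14 -1.67] max [1.13 0.75 2.41] pos [10.57  1.45] last [10.5   1.44] tau [-0.065 -0.147 -0.004] tilt [-0.0001 -0.    ] w 0.213
```

>>> play_rows(steps=[[0,[0,0.02,0],0],[0,[0,0.03,0],0],[0,[0,0.03,0],0]])

```text
time: 19.35
ee_pos: [0.5523, -0.2246, 0.0792]
tcp_rot: [[-0.105, 0.994, 0.0], [0.994, 0.105, -0.0], [-0.0, 0.0, -1.0]]
contact_force: [-0.8, -0.4, -1.7]
grip_width: 0.21
```

```bash
python3 av.py 4
```

```text
t 19.55 F [-0.29 -0.01 -2.28] max [0.51 0.98 3.08] pos [12.07  1.42] last [12.03  1.41] tau [-0.08  -0.148 -0.011] tilt [-0.0001  0.    ] w 0.213
```

>>> play_rows(steps=[[0,[0,0.01,0],0],[0,[0,0.01,0],0]])

```text
time: 19.8
ee_pos: [0.5528, -0.2245, 0.0792]
tcp_rot: [[-0.105, 0.994, 0.0], [0.994, 0.105, -0.0], [-0.0, 0.0, -1.0]]
contact_force: [-0.1, -0.7, -2.7]
grip_width: 0.212
```

```bash
python3 av.py 4
```

```text
t 20.0 F [ 0.23 -0.33 -2.04] max [0.81 0.57 2.44] pos [12.54  1.43] last [12.52  1.43] tau [-0.076 -0.125 -0.01 ] tilt [-0.0001 -0.    ] w 0.213
```

>>> play_rows(steps=[[0,[0,0.01,0],0],[0,[0,0.01,0],0]])

```text
time: 20.25
ee_pos: [0.5532, -0.2245, 0.0792]
tcp_rot: [[-0.105, 0.994, 0.0], [0.994, 0.105, -0.0], [-0.0, -0.0, -1.0]]
contact_force: [0.2, 0.4, -2.7]
grip_width: 0.209
```

```bash
python3 av.py 4
```

```text
t 20.45 F [ 0.16 -0.64 -1.94] max [0.74 0.74 2.42] pos [13.06  1.43] last [13.03  1.42] tau [-0.066 -0.137 -0.01 ] tilt [-0.0001  0.    ] w 0.213
```

>>> play_rows(steps=[[0,[0,0.01,0],0],[0,[0,0.01,0],0]])

```text
time: 20.7
ee_pos: [0.5538, -0.2245, 0.0792]
tcp_rot: [[-0.105, 0.994, 0.0], [0.994, 0.105, -0.0], [-0.0, 0.0, -1.0]]
contact_force: [-0.0, 0.1, -3.4]
grip_width: 0.213
```

```bash
python3 av.py 4
```

```text
t 20.9 F [-0.15 -0.23 -2.11] max [0.96 0.83 2.83] pos [13.55  1.43] last [13.55  1.43] tau [-0.092 -0.11  -0.006] tilt [-0.0001  0.    ] w 0.215
```

>>> play_rows(steps=[[0,[0,0.008,0],0],[0,[0,0.008,0],0]])

```text
time: 21.15
ee_pos: [0.5541, -0.2244, 0.0792]
tcp_rot: [[-0.105, 0.994, -0.0], [0.994, 0.105, -0.0], [-0.0, -0.0, -1.0]]
contact_force: [0.1, -0.1, -2.3]
grip_width: 0.212
```

```bash
python3 av.py 4
```

```text
t 21.35 F [-0.15  0.22 -1.9 ] max [0.71 0.4  2.65] pos [13.95  1.43] last [13.97  1.43] tau [-0.072 -0.104  0.017] tilt [-0.0001  0.0001] w 0.21
```

>>> play_rows(steps=[[0,[0,0.006,0],0],[0,[0,0.006,0],0]])

```text
time: 21.6
ee_pos: [0.5544, -0.2244, 0.0792]
tcp_rot: [[-0.105, 0.994, 0.0], [0.994, 0.105, -0.0], [-0.0, 0.0, -1.0]]
contact_force: [-0.2, -0.3, -2.0]
grip_width: 0.211
```

```bash
python3 av.py 4
```

```text
t 21.8 F [ 0.22 -0.27 -1.79] max [1.32 0.41 1.91] pos [14.24  1.43] last [14.25  1.44] tau [-0.062 -0.091  0.019] tilt [-0.0001  0.    ] w 0.217
```

>>> play_rows(steps=[[0,[0,0.006,0],0],[0,[0,0.006,0],0]])

```text
time: 22.05
ee_pos: [0.5547, -0.2244, 0.0792]
tcp_rot: [[-0.105, 0.994, 0.0], [0.994, 0.105, -0.0], [-0.0, -0.0, -1.0]]
contact_force: [-0.0, 0.5, -1.7]
grip_width: 0.215
```

```bash
python3 av.py 4
```

```text
t 22.25 F [ 0.34 -0.04 -2.13] max [0.92 0.73 2.33] pos [14.55  1.44] last [14.55  1.42] tau [-0.084 -0.104 -0.023] tilt [-0.0001  0.0001] w 0.21
```

>>> play_rows(steps=[[0,[0,0.006,0],0],[0,[0,0.006,0],0]])

```text
time: 22.5
ee_pos: [0.555, -0.2243, 0.0792]
tcp_rot: [[-0.105, 0.994, -0.0], [0.994, 0.105, -0.0], [-0.0, -0.0, -1.0]]
contact_force: [-0.1, -0.5, -1.5]
grip_width: 0.212
```

```bash
python3 av.py 4; cp pics/last.png pics/p11.png
```

```text
t 22.7 F [-0.3  -0.33 -2.  ] max [0.92 1.2  2.21] pos [14.81  1.44] last [14.8   1.41] tau [-0.047 -0.058 -0.018] tilt [-0.0001 -0.0001] w 0.215
```

>>> play_rows(steps=[[0,[0,0.006,0],0],[0,[0,0.006,0],0]])

```text
time: 22.95
ee_pos: [0.5552, -0.2243, 0.0792]
tcp_rot: [[-0.105, 0.994, -0.0], [0.994, 0.105, -0.0], [-0.0, -0.0, -1.0]]
contact_force: [0.2, -0.8, -1.6]
grip_width: 0.213
```

```bash
python3 av.py 5
```

```text
t 23.2 F [-0.57 -0.21 -1.59] max [1.11 0.84 2.55] pos [15.05  1.44] last [15.05  1.45] tau [-0.049  0.025 -0.029] tilt [-0.     -0.0002] w 0.213
```

>>> play_rows(steps=[[0,[0,0.006,0],0],[0,[0,0.006,0],0]])

```text
time: 23.45
ee_pos: [0.5555, -0.2243, 0.0792]
tcp_rot: [[-0.105, 0.994, -0.0], [0.994, 0.105, -0.0], [-0.0, -0.0, -1.0]]
contact_force: [-0.1, 0.6, -0.8]
grip_width: 0.21
```

```bash
python3 av.py 5; cp pics/last.png pics/p11.png
```

```text
t 23.7 F [-1.1  -0.27 -2.13] max [1.51 1.41 2.74] pos [15.38  1.44] last [15.39  1.44] tau [-0.052  0.086  0.003] tilt [-0.0001 -0.0001] w 0.213
```

View pics/p11.png

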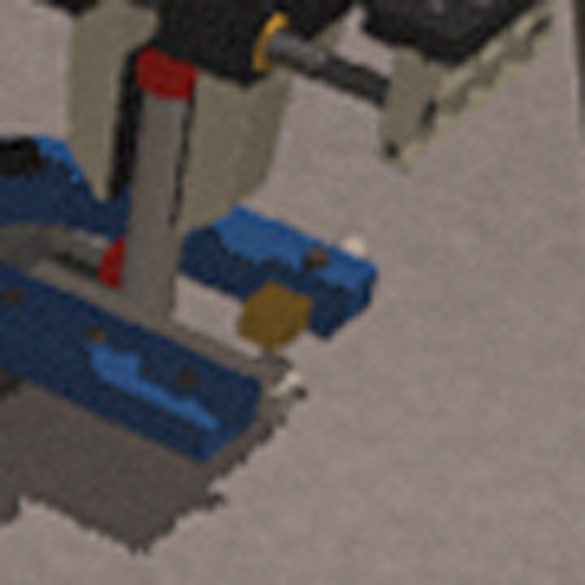

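>>> play_rows(steps=[[0,[0,0.006,0],0],[0,[0,0.012,0],0],[0,[0,0.012,0],0]])

```text
time: 24.05
ee_pos: [0.5561, -0.2242, 0.0792]
tcp_rot: [[-0.105, 0.994, -0.0], [0.994, 0.105, -0.0], [-0.0, -0.0, -1.0]]
contact_force: [-2.3, -0.2, -0.8]
grip_width: 0.214
```

```bash
python3 av.py 8
```

```text
t 24.45 F [-1.57 -0.3  -1.38] max [2.28 0.92 1.75] pos [15.95  1.46] last [15.98  1.47] tau [-0.072  0.223  0.015] tilt [-0.     -0.0002] w 0.211
```

>>> play_rows(steps=[[0,[0,0.008,0],0],[0,[0,0.016,0],0],[0,[0,0.016,0],0]])

```text
time: 24.8
ee_pos: [0.5568, -0.2241, 0.0792]
tcp_rot: [[-0.105, 0.994, -0.0], [0.994, 0.105, -0.0], [0.0, -0.0, -1.0]]
contact_force: [-2.9, -0.9, -0.8]
grip_width: 0.214
```

```bash
python3 av.py 8
```

```text
t 25.2 F [-2.55 -0.11 -1.48] max [3.16 0.88 2.37] pos [16.72  1.47] last [16.74  1.46] tau [-0.087  0.499 -0.001] tilt [ 0.     -0.0002] w 0.215
```

>>> play_rows(steps=[[0,[0,0.006,0],0],[0,[0,0.012,0],0],[0,[0,0.012,0],0]])

```text
time: 25.55
ee_pos: [0.5575, -0.224, 0.0792]
tcp_rot: [[-0.105, 0.994, -0.0], [0.994, 0.105, -0.0], [-0.0, -0.0, -1.0]]
contact_force: [-3.4, -0.4, -0.7]
grip_width: 0.213
```

```bash
python3 av.py 8; cp pics/last.png pics/p12.png
```

```text
t 25.95 F [-3.86 -0.18 -1.54] max [5.   1.58 2.7 ] pos [17.34  1.45] last [17.37  1.45] tau [-0.061  0.653 -0.011] tilt [-0.     -0.0001] w 0.214
```

View pics/p12.png

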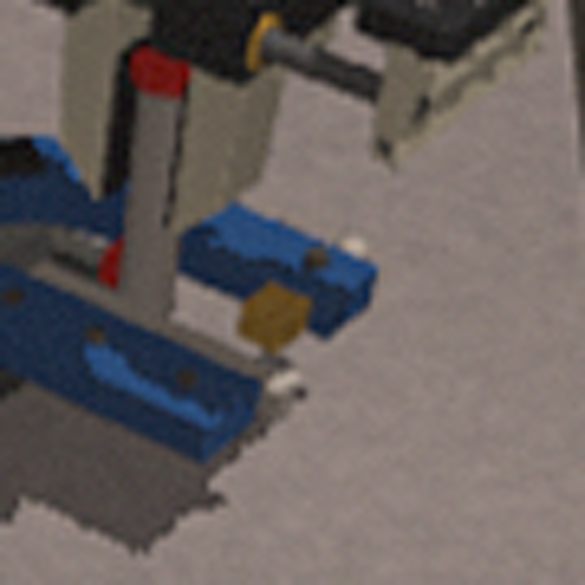

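>>> play_rows(steps=[[0,[0,0,0],0],[0,[0,0,0],0],[0,[0,0,0],0],[0,[0,0,0],0],[0,[0,0,0],0]])

```text
time: 26.5
ee_pos: [0.5576, -0.224, 0.0792]
tcp_rot: [[-0.105, 0.994, -0.0], [0.994, 0.105, -0.0], [-0.0, -0.0, -1.0]]
contact_force: [-4.2, -0.9, -1.7]
grip_width: 0.213
```

```bash
python3 av.py 8
```

```text
t 26.9 F [-3.73 -0.34 -1.61] max [4.73 0.71 2.3 ] pos [17.41  1.45] last [17.41  1.45] tau [-0.062  0.683 -0.001] tilt [-0.0001 -0.    ] w 0.213
```

>>> play_rows(steps=[[0,[0,-0.03,0],0],[0,[0,-0.08,0],0],[0,[0,-0.14,0],0],[0,[0,-0.2,0],0],[0,[0,-0.26,0],0]])

```text
time: 27.45
ee_pos: [0.5447, -0.2255, 0.0794]
tcp_rot: [[-0.105, 0.994, 0.001], [0.994, 0.105, -0.0], [-0.0, 0.001, -1.0]]
contact_force: [0.2, -0.4, -1.6]
grip_width: 0.208
```

```bash
python3 av.py 4
```

```text
t 27.65 F [ 0.09 -0.22 -1.77] max [0.53 0.67 2.4 ] pos [4.21 1.36] last [4.46 1.33] tau [-0.051 -0.086  0.01 ] tilt [-0.0003  0.0003] w 0.213
```

>>> play_rows(steps=[[0,[-0.005,-0.08,0],0],[0,[-0.005,-0.16,0],0],[0,[-0.005,-0.24,0],0],[0,[-0.005,-0.32,0],0],[0,[-0.005,-0.4,0],0]])

```text
time: 28.2
ee_pos: [0.5244, -0.2278, 0.0793]
tcp_rot: [[-0.105, 0.994, 0.0], [0.994, 0.105, -0.0], [-0.0, 0.0, -1.0]]
contact_force: [-0.4, -0.2, -2.7]
grip_width: 0.212
```

```bash
python3 av.py 4
```

```text
t 28.4 F [ 0.3   0.04 -1.56] max [0.96 0.26 2.08] pos [-16.05   1.17] last [-15.61   1.11] tau [-0.088 -0.095  0.003] tilt [-0.0002  0.0001] w 0.209
```

>>> play_rows(steps=[[0,[0,-0.08,0],0],[0,[0,-0.16,0],0],[0,[0,-0.24,0],0],[0,[0,-0.32,0],0],[0,[0,-0.4,0],0]])

```text
time: 28.95
ee_pos: [0.5045, -0.2299, 0.0793]
tcp_rot: [[-0.105, 0.994, -0.0], [0.994, 0.105, -0.0], [-0.0, -0.0, -1.0]]
contact_force: [0.7, 0.2, -2.6]
grip_width: 0.21
```

>>> play_rows(steps=[[0,[-0.02,-0.1,0],0],[0,[-0.06,-0.25,0],0],[0,[-0.06,-0.4,0],0],[0,[-0.06,-0.6,0],0],[0,[-0.06,-0.6,0],0]])

```text
time: 29.45
ee_pos: [0.4739, -0.2359, 0.0791]
tcp_rot: [[-0.104, 0.995, -0.001], [0.995, 0.104, 0.001], [0.001, -0.001, -1.0]]
contact_force: [0.0, 0.5, -0.7]
grip_width: 0.214
```

```bash
python3 av.py 3; python3 - <<'E'
from h import *
for n in("side",):
    c=read_camera(n); s=bot.get_state();p=s["ee_pos"]
    for z in(-.0687,.0423): print(z,(proj(c,(p[0],p[1],p[2]+z))-(360,120)+.5)*5)
    f=c["frame"][120:240,360:480]
    cv2.imwrite(f"pics/{n}13.png",cv2.resize(f,None,fx=5,fy=5,interpolation=cv2.INTER_CUBIC))
E
```

```text
t 29.6 F [ 0.11  0.26 -1.35] max [0.94 1.65 1.37] pos [-65.8   -1.96] last [-65.42  -2.04] tau [-0.031 -0.129  0.01 ] tilt [-0.0004  0.0005] w 0.216
-0.0687 [338.90241069 443.69033413]
0.0423 [390.33640265 189.36587321]
```

View pics/side13.png

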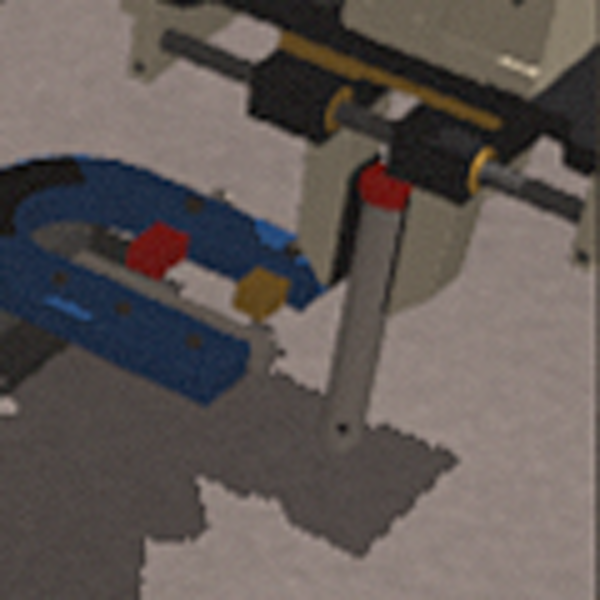

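>>> play_rows(steps=[[0,[0,0,-0.4],0],[0,[0,0,-1.1],0],[0,[0,0,-1.9],0],[0,[0,0,-2.6],0],[0,[0,0,-3.0],0]])

```text
time: 30.2
ee_pos: [0.4764, -0.2364, 0.2324]
tcp_rot: [[-0.105, 0.994, 0.004], [0.994, 0.105, -0.003], [-0.003, 0.003, -1.0]]
contact_force: [-1.0, -0.4, -1.8]
grip_width: 0.214
```

```bash
python3 go.py .5295 -.0087 .23 -86
```

```text
t 30.2 p [ 0.4764 -0.2364  0.2324] ang 6.05 shift units [4.416 1.535 0.041] yaw units 15.34 F [-1.01 -0.41 -1.84] w 0.214 dist 0.23378131439792052
```

>>> play_rows(steps=[[0,[0.7,0.25,0],1.2],[0,[1.4,0.5,0],2.4],[0,[2.1,0.75,0],3.6],[0,[2.9,1.0,0],4.8],[0,[3.6,1.25,0],6.0]])

```text
time: 30.7
ee_pos: [0.5189, -0.0484, 0.2293]
tcp_rot: [[0.504, 0.864, 0.0], [0.864, -0.504, 0.0], [0.0, 0.0, -1.0]]
contact_force: [0.8, 0.2, -1.1]
grip_width: 0.212
```

```bash
python3 go.py .5295 -.0087 .23 -86
```

```text
t 30.7 p [ 0.5189 -0.0484  0.2293] ang -30.25 shift units [ 0.793 -0.216 -0.015] yaw units 9.29 F [ 0.8   0.15 -1.09] w 0.212 dist 0.04111249376006898
```

>>> play_rows(steps=[[0,[0.3,-0.08,0],1.3],[0,[0.6,-0.16,0],2.6],[0,[0.79,-0.22,0],3.9],[0,[0.79,-0.22,0],5.2],[0,[0.79,-0.22,0],6.5]])

```text
time: 31.2
ee_pos: [0.529, -0.01, 0.2291]
tcp_rot: [[0.935, 0.355, -0.0], [0.355, -0.935, -0.0], [-0.0, -0.0, -1.0]]
contact_force: [0.3, 0.2, -1.6]
grip_width: 0.214
```

>>> play_rows(steps=[[0,[0,0,0],1.3],[0,[0,0,0],2.6],[0,[0,0,0],2.8],[0,[0,0,0],2.8],[0,[0,0,0],2.8]])

```text
time: 31.7
ee_pos: [0.5289, -0.0106, 0.2292]
tcp_rot: [[0.997, 0.076, -0.0], [0.076, -0.997, -0.0], [-0.0, 0.0, -1.0]]
contact_force: [0.1, 0.6, -1.8]
grip_width: 0.214
```

```bash
python3 go.py .5295 -.0087 .13 -86
```

```text
t 31.7 p [ 0.5289 -0.0106  0.2292] ang -85.62 shift units [ 0.016 -0.038  1.983] yaw units 0.06 F [ 0.11  0.58 -1.8 ] w 0.214 dist 0.09917541291603225
```

>>> play_rows(steps=[[0,[0.016,-0.038,0.5],0],[0,[0.016,-0.038,1.0],0],[0,[0.016,-0.038,1.5],0],[0,[0.016,-0.038,1.9],0],[0,[0.016,-0.038,1.98],0]])

```text
time: 32.2
ee_pos: [0.5281, -0.0085, 0.128]
tcp_rot: [[0.997, 0.075, -0.005], [0.075, -0.997, 0.001], [-0.004, -0.001, -1.0]]
contact_force: [-0.4, 0.2, -1.0]
grip_width: 0.212
```

>>> play_rows(steps=[[0,[0,0,0],0],[0,[0,0,0],0],[0,[0,0,0],0]])

```text
time: 32.5
ee_pos: [0.5303, -0.0089, 0.1315]
tcp_rot: [[0.997, 0.074, 0.002], [0.074, -0.997, -0.0], [0.002, 0.001, -1.0]]
contact_force: [0.2, -0.4, -2.0]
grip_width: 0.211
```

```bash
python3 go.py .5295 -.0087 .13 -86; python3 - <<'E'
from h import *
for n in("top","side"):
    c=read_camera(n); s=bot.get_state();p=s["ee_pos"]
    o=(250,130) if n=="side" else (290,170)
    for z in(-.0687,.0423): print(n,z,(proj(c,(p[0],p[1],p[2]+z))-o+.5)*5)
    print("hole",(proj(c,(.5295,-.0087,.04))-o+.5)*5)
    f=c["frame"][o[1]:o[1]+120,o[0]:o[0]+140]
    cv2.imwrite(f"pics/{n}14.png",cv2.resize(f,None,fx=5,fy=5,interpolation=cv2.INTER_CUBIC))
E
```

```text
t 32.5 p [ 0.5303 -0.0089  0.1315] ang -85.76 shift units [-0.016 -0.005  0.029] yaw units 0.04 F [ 0.19 -0.41 -1.98] w 0.211 dist 0.0016897988706180587
top -0.0687 [269.84415877 309.84188118]
top 0.0423 [286.83826135 270.94273388]
hole [266.52075168 318.36263729]
side -0.0687 [344.28117273 497.12175022]
side 0.0423 [351.72846756 212.48809754]
hole [343.73481172 549.79291933]
```

View pics/side14.png

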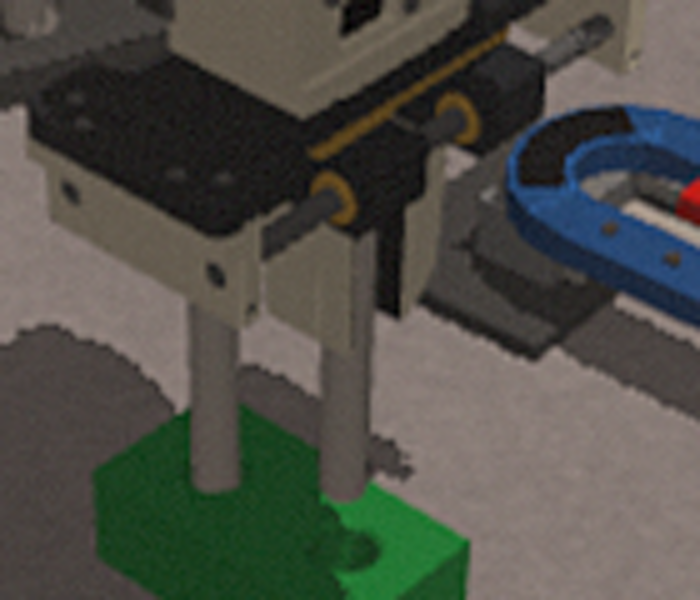

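View pics/top14.png

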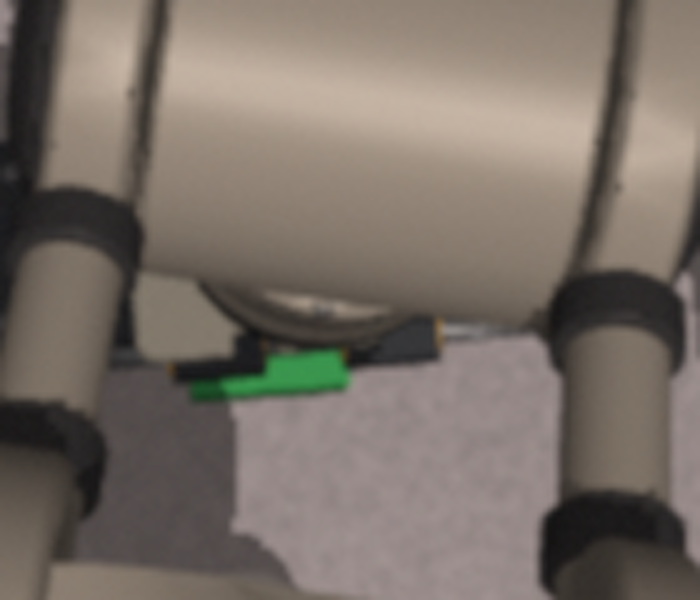

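>>> play_rows(steps=[[0,[-0.01,0,0.15],0],[0,[-0.01,0,0.3],0],[0,[-0.01,0,0.45],0],[0,[-0.01,0,0.55],0],[0,[-0.01,0,0.6],0]])

```text
time: 33.1
ee_pos: [0.5286, -0.0087, 0.0992]
tcp_rot: [[0.997, 0.074, -0.001], [0.074, -0.997, 0.0], [-0.001, -0.0, -1.0]]
contact_force: [-0.5, 0.7, -2.4]
grip_width: 0.214
```

>>> play_rows(steps=[[0,[0,0,0.1],0],[0,[0,0,0.2],0],[0,[0,0,0.3],0],[0,[0,0,0.34],0],[0,[0,0,0.34],0]])

```text
time: 33.6
ee_pos: [0.5288, -0.0088, 0.0828]
tcp_rot: [[0.997, 0.074, -0.001], [0.074, -0.997, -0.0], [-0.001, -0.0, -1.0]]
contact_force: [-0.3, -0.2, -2.3]
grip_width: 0.212
```

```bash
python3 av.py 3;python3 go.py .5295 -.0087 .0795 -86; python3 - <<'E'
from h import *
for n in("side",):
    c=read_camera(n)
    o=(250,130) 
    f=c["frame"][o[1]:o[1]+150,o[0]:o[0]+140]
    cv2.imwrite(f"pics/{n}15.png",cv2.resize(f,None,fx=4,fy=4,interpolation=cv2.INTER_CUBIC))
E
```

```text
t 33.75 F [-0.  -0.2 -1.7] max [0.66 0.62 1.84] pos [ 11.62 218.47] last [ 11.7  218.45] tau [0.019 0.017 0.012] tilt [0.0004 0.0002] w 0.21
t 33.8 p [ 0.5292 -0.0088  0.0834] ang -85.78 shift units [ 0.006 -0.002  0.078] yaw units 0.04 F [-0.64  0.1  -2.79] w 0.216 dist 0.003929330426575375
```

View pics/side15.png

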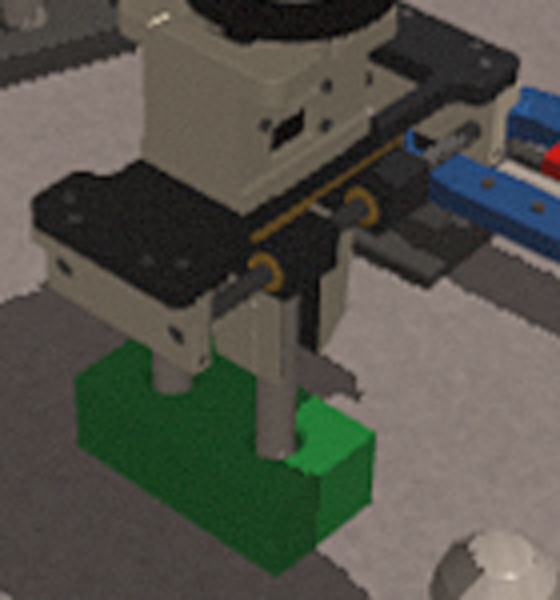

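>>> play_rows(steps=[[0,[0,0,0.03],0],[0,[0,0,0.06],0],[0,[0,0,0.06],0],[0,[0,0,0.06],0]])

```text
time: 34.25
ee_pos: [0.529, -0.0088, 0.0801]
tcp_rot: [[0.997, 0.074, -0.0], [0.074, -0.997, -0.0], [-0.0, 0.0, -1.0]]
contact_force: [-0.7, -0.6, -2.4]
grip_width: 0.214
```

```bash
python3 av.py 4;python3 go.py .5295 -.0087 .0787 -86
```

```text
t 34.45 F [-0.03  0.3  -1.5 ] max [0.59 0.86 1.87] pos [ 11.56 218.48] last [ 11.56 218.49] tau [0.02  0.026 0.004] tilt [0.0001 0.0001] w 0.216
t 34.5 p [ 0.529  -0.0088  0.0802] ang -85.78 shift units [ 0.009 -0.002  0.03 ] yaw units 0.04 F [ 0.5  -0.21 -2.83] w 0.215 dist 0.0015902158306076305
```

>>> play_rows(steps=[[0,[0,0,0.015],0],[0,[0,0,0.015],0]])

```text
time: 34.7
ee_pos: [0.529, -0.0088, 0.0794]
tcp_rot: [[0.997, 0.074, -0.0], [0.074, -0.997, -0.0], [-0.0, 0.0, -1.0]]
contact_force: [0.2, 0.7, -1.9]
grip_width: 0.217
```

```bash
python3 av.py 4;python3 go.py .5295 -.0087 .0787 -86
```

```text
t 34.9 F [-0.3  -0.17 -2.03] max [0.61 0.8  2.45] pos [ 11.51 218.5 ] last [ 11.54 218.5 ] tau [ 0.017  0.018 -0.013] tilt [0.     0.0001] w 0.21
t 34.95 p [ 0.529  -0.0088  0.0795] ang -85.78 shift units [ 0.009 -0.001  0.015] yaw units 0.04 F [ 1.22 -0.37 -2.75] w 0.209 dist 0.0008892641797228437
```

>>> play_rows(steps=[[0,[0,0,0.01],0],[0,[0,0,0.01],0]])

```text
time: 35.15
ee_pos: [0.529, -0.0088, 0.0789]
tcp_rot: [[0.997, 0.074, -0.0], [0.074, -0.997, -0.0], [-0.0, 0.0, -1.0]]
contact_force: [0.1, 0.2, -1.7]
grip_width: 0.217
```

```bash
python3 av.py 4;python3 go.py .5295 -.0087 .0787 -86
```

```text
t 35.35 F [ 0.03 -0.06 -1.76] max [0.87 0.5  2.46] pos [ 11.51 218.5 ] last [ 11.52 218.5 ] tau [0.018 0.009 0.015] tilt [-0.      0.0001] w 0.212
t 35.4 p [ 0.529  -0.0088  0.079 ] ang -85.78 shift units [ 0.009 -0.001  0.005] yaw units 0.04 F [ 0.01  0.54 -2.11] w 0.214 dist 0.0005337904168669833
```

>>> play_rows(steps=[[0,[0,0,0.01],0],[0,[0,0,0.01],0]])

```text
time: 35.6
ee_pos: [0.5293, -0.0088, 0.0787]
tcp_rot: [[0.997, 0.074, 0.001], [0.074, -0.997, -0.0], [0.001, 0.0, -1.0]]
contact_force: [-0.2, -0.5, 0.1]
grip_width: 0.215
```

```bash
python3 av.py 4;python3 go.py .5295 -.0087 .0787 -86
```

```text
t 35.8 F [0.16 0.14 0.29] max [0.82 0.46 0.73] pos [ 11.71 218.46] last [ 11.69 218.48] tau [ 0.053 -0.003 -0.008] tilt [0.0005 0.0002] w 0.215
t 35.85 p [ 0.5292 -0.0088  0.0787] ang -85.78 shift units [ 0.006 -0.002 -0.001] yaw units 0.04 F [-0.01  0.12  1.68] w 0.212 dist 0.0003209472696720873
```

Foot is on the hole floor (weight came off at TCP z 78.7 mm). Release.

>>> play_rows(steps=[[0.22,[0,0,0],0],[0.25,[0,0,0],0],[0.3,[0,0,0],0],[0.4,[0,0,0],0],[0.4,[0,0,0],0]], squeeze=5)

```text
time: 36.35
ee_pos: [0.529, -0.0088, 0.0784]
tcp_rot: [[0.997, 0.074, -0.0], [0.074, -0.997, -0.0], [-0.0, 0.0, -1.0]]
contact_force: [-1.2, 0.2, 0.6]
grip_width: 0.389
```

>>> play_rows(steps=[[0.42,[0,0,0],0],[0.42,[0,0,0],0],[0.42,[0,0,0],0],[0.42,[0,0,0],0]])

```text
time: 36.75
ee_pos: [0.5291, -0.0088, 0.0785]
tcp_rot: [[0.997, 0.074, 0.0], [0.074, -0.997, -0.0], [0.0, 0.0, -1.0]]
contact_force: [-0.3, -0.1, -0.1]
grip_width: 0.419
```

>>> play_rows(steps=[[0.42,[0,0,-0.1],0],[0.42,[0,0,-0.3],0],[0.42,[0,0,-0.6],0],[0.42,[0,0,-1.0],0],[0.42,[0,0,-1.5],0]])

```text
time: 37.25
ee_pos: [0.5287, -0.0087, 0.1545]
tcp_rot: [[0.997, 0.074, -0.001], [0.074, -0.997, 0.0], [-0.001, -0.0, -1.0]]
contact_force: [0.1, -1.0, -0.2]
grip_width: 0.42
```

>>> play_rows(steps=[[0.42,[0,0,-0.5],0],[0.42,[0,0,-1.0],0],[0.42,[0,0,-1.5],0],[0.42,[-0.7,0.7,-1.5],0],[0.42,[-1.2,1.5,-1.5],0]])

```text
time: 37.75
ee_pos: [0.474, -0.0878, 0.2302]
tcp_rot: [[0.997, 0.077, 0.002], [0.077, -0.997, -0.001], [0.002, 0.001, -1.0]]
contact_force: [0.7, -1.5, -1.4]
grip_width: 0.418
```

>>> play_rows(steps=[[0.42,[0,0.8,0],0],[0.42,[0,1.6,0],0],[0.42,[0,2.4,0],0],[0.42,[0,2.4,0],0],[0.42,[0,2.4,0],0]])

```text
time: 38.25
ee_pos: [0.4833, -0.2082, 0.2289]
tcp_rot: [[0.997, 0.072, 0.0], [0.072, -0.997, 0.0], [0.0, -0.0, -1.0]]
contact_force: [-0.4, 0.1, 0.1]
grip_width: 0.42
```

```bash
python3 go.py .5295 -.0087 .0787 -86; python3 - <<'E'
from h import *
for n in("side","top"):
    c=read_camera(n); cv2.imwrite(f"pics/{n}16.png",c["frame"])
    print(n,proj(c,(.5295,-.0087,.124)))
E
```

```text
t 38.25 p [ 0.4833 -0.2082  0.2289] ang -85.89 shift units [ 1.207 -3.913  3.005] yaw units 0.02 F [-0.36  0.11  0.15] w 0.42 dist 0.25396595433518876
side [319.32087698 198.85562974]
top [345.14145643 227.84213608]
```

View pics/side16.png

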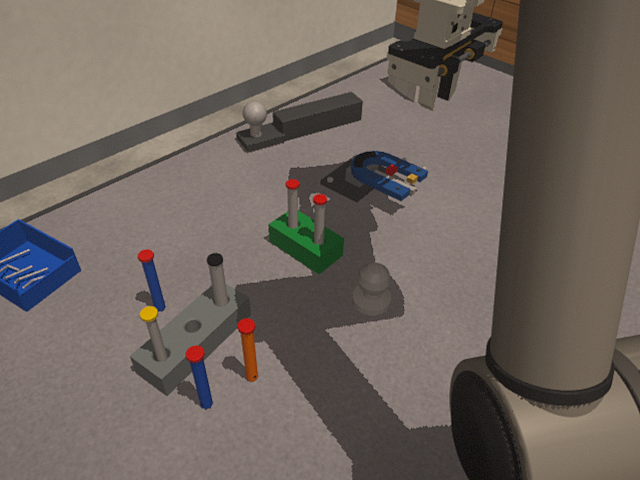

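View pics/top16.png

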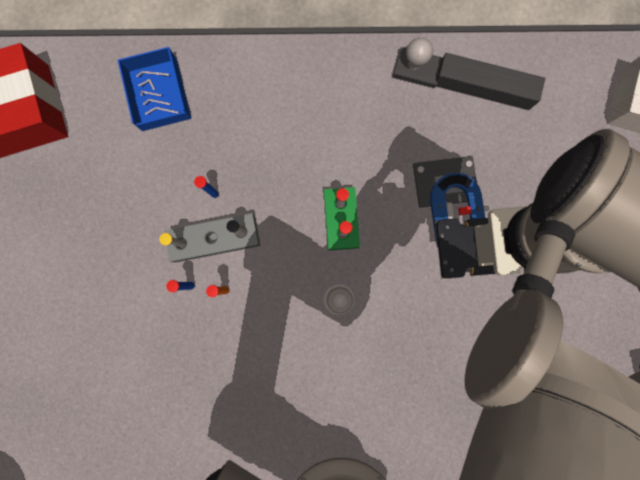

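The red pin stands in the green rack's free hole. Its head is at side pixel (320,200) and top pixel (346,228), as predicted. The other pins, the look-alikes and the tow ball are where they were, and the arm is clear.

```bash
python3 -c "
from plant import bot; print(bot.sign_off())"
```

```text
the job is handed in; nothing more can be done
None
```

The red pin has been gauged and now stands in the free hole of the green ready rack. I handed the job in at about 38 s.

- **Gauging:** I laid the pin on the straight anvil in the mouth and slid it through the go gap with a light side push of about 0.3 N. It met the no-go anvil with its axis at about x = 14.7 mm, against the expected 15 mm. I held it there for over a second, with an average push of 3.7–3.9 N.
- **Peak force:** Force readings are noisy, and the highest single one was 5.0 N in the push direction. I estimate the force on the no-go edge itself at up to about 5 N, because the pin wedges between the two anvils. That puts it right at the limit.
- **Uprightness:** The pin gave a little in the grip, so it leaned about 2–3° under the full push. It sprang back when I withdrew it.
- **Placing:** I lowered it until its weight came off on the hole floor, then let go.
- **Last checks:** Pictures from both cameras show the red head where the placed pin should be. The other pins, the look-alikes and the tow ball look unmoved, and the arm was clear of everything. No check failed.

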